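Zero the bench thickness gauge on its 8 mm setting plate

TASK

Zero the dial thickness gauge on the setting plate with the blue grip: swing the lift lever to raise the spindle, lay the plate flat on the gauge's table with its engraved ring under the spindle, and swing the lever fully back so that the spindle comes down inside the ring. Then turn the dial's bezel until the red zero mark stands at the pointer's tip, within one graduation. Leave the red plate, the calculator and the red ink jar where they are.

Things in the scene. Friction and masses are not known exactly. Their poses are not given: they have to be found in the camera images.
- gauge: Bench thickness gauge, fixed on the bench: dark base 240 x 90 mm, steel table on it, round column, and an arm from the column that holds a dial gauge face up over the table, its spindle pointing straight down. Origin on the bench under the spindle axis; x runs level from there to the column (column axis at x = 115 mm), z up. The base reaches from x = -95 to 145 mm, y = -45 to 45 mm, 16 mm high.
- table_spot (a point): Point of the steel table's top face under the spindle, 30 mm above the bench; axes as the gauge's. The table reaches from x = -75 to 33 mm and y = -30 to 30 mm. The plate goes in from the open -x side. Above it: stem round the spindle down to 57 mm above the bench, arm 75 to 95 mm, dial case (54 mm wide) from 97 to 122 mm. Dial, arm and lever are up to 1 mm higher, as clamped.
- spindle_tip (a point): Middle of the flat contact face (10 mm wide) at the lower end of the spindle. With the lever at 0 and nothing below, it stands 0 to 1 mm above the table; with the lever fully swung, 20 mm higher. A spring and its weight press it down with 1 to 2 N.
- dial_center (a point): Centre of the bezel, on its vertical axis (also the spindle axis). The bezel is the dark ribbed rim of the dial, 58 mm wide and 16 mm tall (8 mm above and below this point); below it the dial's case is 54 mm wide for 25 mm. The white face with its 50 graduations turns with the bezel, endlessly either way, with 0.06 N m of friction, and stays where it is left.
- zero_mark (a point): Middle of the red zero mark on the dial face, 20.5 mm from the dial axis; it turns with the bezel (a red tab on the rim stands outside it). One graduation is 1/50 turn, 2.6 mm at this radius.
- pointer_tip (a point): Tip of the thin black pointer, 20.5 mm from the dial axis, just above the dial face. It turns clockwise from above, one turn for 10 mm of spindle rise; turning the bezel does not move it. The short broad end opposite is its counterweight.
- lift_lever (a joint): Angle of the lift lever about the column (rad): 0 = spindle let down (start), 1.57 = spindle fully raised, both at stops; the lift is in proportion. It grows anticlockwise seen from above. Friction (about 2 N at the knob) holds the lever wherever it is left.
- lever_pivot (a point): Point on the lever's vertical axis (the column axis), level with the middle of the lever's knob. The column ends 12 mm below this point.
- lever_knob (a point): Centre of the black upright knob at the end of the lift lever, 62 mm from the lever's axis: round, 15 mm across, 39 mm tall (from 21 mm below this point to 18 mm above). It does not turn on the lever; the lever's arm (10 mm wide) runs from under it to the column.
- blue_plate_grip (a point): Centre of the blue plastic grip of the 8 mm setting plate: 45 mm long (x), 18 mm wide (y), 31 mm tall; this point is 16.5 mm above the plate's underside. x points from the grip to the plate's ringed end, z up. The steel end is 70 mm long, 36 mm wide, 8 mm thick; a 14 mm wide neck joins it to the grip. In all 147 mm long, about 0.16 kg.
- blue_plate_spot (a point): Centre of the ring (30 mm wide) engraved on the top face of the blue plate's steel end, 8 mm above its underside, 105 mm from the grip's centre along x; the steel goes on 20 mm beyond it.
- red_plate_grip (a point): Centre of the red plastic grip of the 5 mm setting plate, otherwise like the blue one; it is not used. Each plate lies in a low grey tray of its own (160 x 50 mm, floor 3 mm thick, rim 9 mm high), the two side by side, grips at the same end, at least 60 mm apart. Either may be in either place.
- calculator: Desk calculator, 118 x 72 x 16 mm, loose on the bench; origin at the centre of its underside. A bystander.
- jar_red: Closed ink jar with red ink and a yellow lid, 70 mm across, 76 mm high, standing loose on the bench; origin at the centre of its underside. A bystander.

How it is judged:
By the outcome, as a careful person would: the job done as asked, in the order asked, and still so for the second after the job is handed in, with the robot touching nothing.
It also fails if it takes over 72 s, if anything falls off the work surface, if the arm or the gripper's body presses on something with over 40 N, if the wrist force passes 120 N, or if a joint passes its speed limit or range.

ROBOT

A 6-joint arm with a two-finger parallel gripper is mounted at the origin on a cart in front of the work surface, level with it; the furniture and walls round the work are solid. World frame = base frame: x ahead of the robot, y to its left, z up, the work surface at z = 0. Lengths are in m, angles in rad, forces in N, time in s.
With the tool pointing down it reaches from about 0.275 to 0.775 m from the base axis. Payload 14.6 kg.
Tool frame: the origin (TCP) lies midway between the tips of the shut fingers; the grasp point (between the pads) lies 19 mm behind it; x points along the fingers, y is the direction in which the jaws open and shut, and the axes are right-handed (so a half turn about x gives the same grasp; the last joint's range is limited). The gripper opens to 85 mm and grips with 20 to 120 N. Pads are 22 mm wide; open, the fingers measure 114 mm over their backs; the gripper's body (76 mm by 85 mm) begins 54 mm behind the grasp point. The pads swing forward as they close: fully open they stand 13 mm farther back than shut.
Start: joints at [-1.422, 0.263, -0.048, 1.259, 0, 1.415], TCP at [0.157, -0.501, 0.231] pointing down, gripper open.
Joint ranges: [-2.65, 2.65], [-0.89, 1.7], [-1.18, 1.37], [-2.13, 2.11], [-1.35, 1.29], [-3.14, 3.14]. Speed limits (rad/s): [1.89, 1.89, 2.57, 2.79, 3.14, 3.14].

INTERFACE

Orientations are given as a 3x3 rotation matrix whose columns are the frame's x, y, z axes.
In Python, from rig import bot gives the robot as it stands. The module is installed in compiled form; this text tells all that it offers.
- The arm moves only by the tool drive_tool, never from a script. Its argument "rows" is a list of rows, each an object of numbers: "dx", "dy", "dz": the shift along the tool's x, y, z in mm; "wx", "wy", "wz": the turn, a rotation vector about the tool's x, y, z in rad; "claw": the finger opening in mm, from 0 to 85.4. A call has exactly 10 rows; each row shifts and turns the commanded pose from where the row before left it, along the tool's axes as they then stand; what a row does not reach is not made up. A row lasts 1/10 s, in which the tool goes at most 50 mm and 8.59 degrees, less where a joint would pass 70% of its speed; a pose out of reach is approached as far as the arm can. A call is refused whole if a number of a shift passes 50 or a number of a turn 0.15, either way. A call with a gripper value outside its range is refused whole. The fingers move at their own pace and stop on an object; "newtons" is the grip in N (left out, the last holds). Time passes only in rows, so rows that do not move let the fingers close, or fill a call up. It gives the time, the measured TCP pose, the force and the opening at its end, in the units of the state.
- bot.sense(): the state, without advancing time (a new reading comes with each control period).
- bot.camera(name): name is "scene" or "top" or "wrist"; returns a dict with "img" (400x640x3 uint8, red, green, blue), "fx", "fy", "cx", "cy" (pixels), "dist" ([k1, k2, p1, p2, k3] as OpenCV has them; the pictures are not rectified), "position" and "orientation" of the camera in the world. Camera axes: x right, y down, z forward; pixel columns grow to the right and rows downward; lengths in m; the calibration is good to about 2 mm. A picture is of the moment at which its call begins. There is no depth.
- bot.sign_off(): hands the job in, once; it reports no verdict.
Trained networks look in the newest picture that a camera, given by its name, has taken for a name from the list of things; names that differ only in an ending like _2 or _b are one class to them, and where a whole thing is asked for, a point or a joint stands for the part that bears it (a point fixed in the world has none). Each returns a list of dicts, best first, with "p" (0 to 1); they miss things now and then, are a little off and sometimes report something else, mostly with a low value. They report only what shows in the picture. A call takes as long as a camera call.
- bot.look_for(thing, camera): "centre" ([row, column] as shares, 0 to 1, of the picture: columns of its width, rows of its height, amid what is visible of it).
- bot.regions_of(thing, camera): "pixels" (400x640 bool, what is visible of it) and "centre" ([row, column] as shares, 0 to 1, of the picture: columns of its width, rows of its height, amid what is visible of it).
The state is a dict: "time": time; "joint_positions": joint angles; "qvel": joint speeds; "effort": joint torques, N m; "eef_pos": TCP position; "ee_rot": TCP orientation; "contact_force": force on the tool from outside, world axes, zero at the start; "torque": the same for the moment, N m; "opening": finger opening in m.
Only numpy, scipy, OpenCV 4.12 (cv2) and the standard library are available. Lean on these libraries where they do the work, as an engineer would, in place of code of your own. Each camera call takes 0.05 s, during which the arm holds its last target.

## Working session

There is one attempt and no reset: what is moved stays moved. The work goes in short steps, Python scripts to look and compute and a tool call to move; the robot and the scene stay as the last step left them, time stands still between calls to the robot, and variables do not carry over. Pictures are saved under pics/ and viewed, and the job is handed in when it is done.

Besides the shell and the picture viewer there is one more tool, called after "Emit:" as name([rows], argument=value, ...), one row to a line, values as JSON. drive_tool: Moves the arm, as the interface text tells. Its arguments: {"type":"object","properties":{"rows":{"type":"array","items":{"type":"object","properties":{"dx":{"type":"number"},"dy":{"type":"number"},"dz":{"type":"number"},"wx":{"type":"number"},"wy":{"type":"number"},"wz":{"type":"number"},"claw":{"type":"number"}}}},"newtons":{"type":"number"}},"required":["rows"]}

```bash
mkdir -p pics; ls
python3 - <<'E'
from rig import bot
import cv2
s=bot.sense(); print(s)
for n in ["scene","top","wrist"]:
    c=bot.camera(n); cv2.imwrite(f"pics/{n}0.png",c["img"][:,:,::-1])
    print(n,c["fx"],c["fy"],c["cx"],c["cy"],c["dist"],c["position"],c["orientation"])
E
```

```text
pics
{'time': 0.0, 'joint_positions': array([-1.42231573e+00,  2.63544802e-01, -4.89482564e-02,  1.25940426e+00,
       -3.22285970e-05,  1.41551631e+00]), 'qvel': array([-3.57666853e-05,  1.71757959e-04,  3.57670484e-04,  1.33537449e-03,
       -1.60336816e-04, -2.13496722e-04]), 'effort': array([-1.44877846e-03, -6.37610149e+01,  3.84563220e+01,  1.37764009e-02,
       -1.80254260e-04,  1.06736738e-05]), 'eef_pos': array([ 0.15698703, -0.50068335,  0.23080961]), 'ee_rot': array([[-1.94749539e-04,  2.99110676e-01, -9.54218406e-01],
       [ 1.08410745e-03, -9.54217800e-01, -2.99110707e-01],
       [-9.99999393e-01, -1.09272696e-03, -1.38434636e-04]]), 'contact_force': array([-0.80736774, -0.07824259,  0.13716499]), 'torque': array([-0.0122339 , -0.04631323, -0.03361403]), 'opening': 0.08548490154787614}
scene 453.36842028219843 453.36842028219843 318.88211949859533 205.9445223930963 [-0.0862891  0.         0.         0.         0.       ] [0.08246594 0.72747797 0.98766184] [[-0.84883405 -0.38618902  0.36102464]
 [-0.52853102  0.60487991 -0.59563013]
 [ 0.01164926 -0.69640386 -0.71755554]]
top 494.80320624507164 494.80320624507164 321.94154089454383 202.88192411013878 [-0.12153301  0.          0.          0.          0.        ] [0.4545522  0.00957377 1.32984598] [[-0.00232255 -0.99883025  0.04829845]
 [-0.99999389  0.0021936  -0.00272251]
 [ 0.00261337 -0.04830448 -0.99882924]]
wrist 352.5420801001865 352.5420801001865 315.6137307347356 204.44724891081486 [-0.05670129  0.          0.          0.          0.        ] [ 0.22796259 -0.47824224  0.37250209] [[ 0.29836811 -0.91357119 -0.27634066]
 [-0.95445013 -0.28594966 -0.08519234]
 [-0.00119025  0.28917206 -0.9572764 ]]
```

View pics/top0.png

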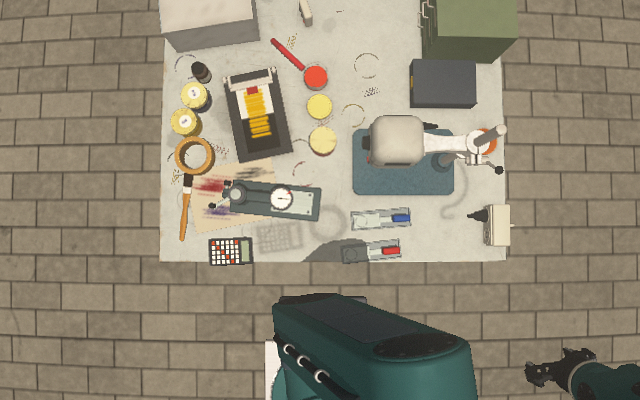

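View pics/scene0.png

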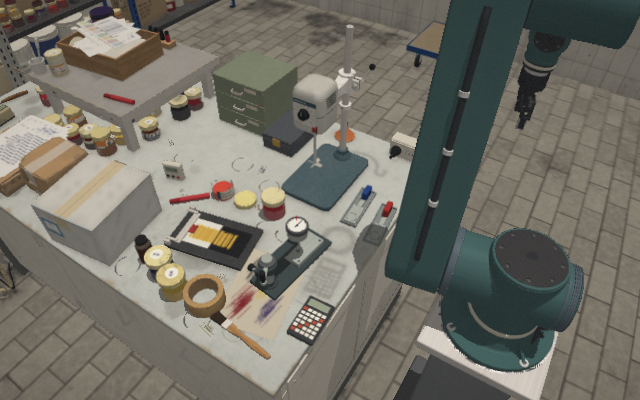

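View pics/wrist0.png

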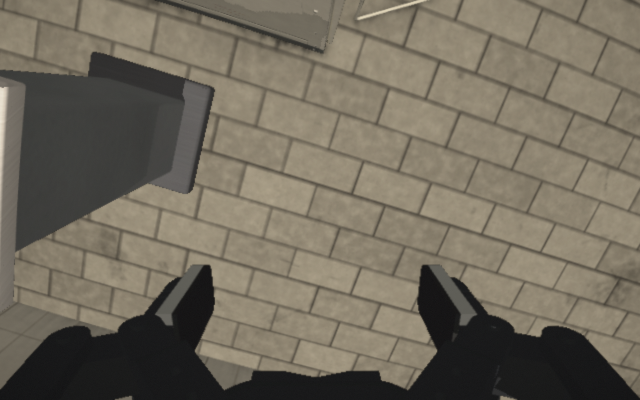

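The top view shows the gauge dial at pixel (282,199), with the column to its left at (236,194). The blue plate's grip is at (400,217), the red one's at (391,250) and the calculator at (230,250). The blue plate's x axis runs roughly along the gauge's +x.

```bash
cat > h.py <<'E'
from rig import bot
import numpy as np, cv2
from scipy.spatial.transform import Rotation as R
def cam(n,save=None):
    c=bot.camera(n)
    if save: cv2.imwrite(f"pics/{save}.png",c["img"][:,:,::-1])
    c["K"]=np.array([[c["fx"],0,c["cx"]],[0,c["fy"],c["cy"]],[0,0,1.]]); c["D"]=np.array(c["dist"],float)
    c["P"]=np.array(c["position"]);c["O"]=np.array(c["orientation"])
    return c
def ray(c,u,v):
    p=cv2.undistortPoints(np.array([[[u,v]]],float),c["K"],c["D"])[0,0]
    d=c["O"]@np.array([p[0],p[1],1]); return c["P"],d/np.linalg.norm(d)
def onplane(c,u,v,z):
    o,d=ray(c,u,v); return o+d*(z-o[2])/d[2]
def proj(c,X):
    X=np.atleast_2d(X).astype(float); Rcw=c["O"].T
    r,_=cv2.Rodrigues(Rcw); t=-Rcw@c["P"]
    return cv2.projectPoints(X,r,t,c["K"],c["D"])[0][:,0]
def tri(obs):
    A=0;b=0
    for c,u,v in obs:
        o,d=ray(c,u,v);M=np.eye(3)-np.outer(d,d);A=A+M;b=b+M@o
    return np.linalg.solve(A,b)
def uv(h): return h["centre"][1]*640,h["centre"][0]*400
def crop(c,u,v,w,k,name):
    x0=int(max(0,u-w));y0=int(max(0,v-w*.75));im=c["img"][y0:int(v+w*.75),x0:int(u+w),::-1]
    cv2.imwrite(f"pics/{name}.png",cv2.resize(im,None,fx=k,fy=k,interpolation=cv2.INTER_CUBIC)); print(name,"origin",x0,y0,"scale",k)
E
python3 - <<'E'
from h import *
c={n:cam(n) for n in["top","scene"]}
for t in ["dial_center","zero_mark","pointer_tip","lever_pivot","lever_knob","spindle_tip","blue_plate_grip","blue_plate_spot","red_plate_grip","calculator","jar_red"]:
    o={}
    for n in c:
        r=bot.look_for(t,n); o[n]=[(tuple(np.round(uv(h),1)),round(h["p"],2)) for h in r[:2]]
    X=None
    if all(o[n] for n in c): X=np.round(tri([(c[n],*o[n][0][0]) for n in c]),4)
    print(t,o,X)
crop(c["top"],265,200,60,6,"tg"); crop(c["top"],375,230,50,7,"tp"); crop(c["scene"],290,260,60,6,"sg")
E
```

```text
dial_center {'top': [((np.float64(229.7), np.float64(198.0)), 0.64)], 'scene': [((np.float64(288.5), np.float64(244.9)), 0.61)]} [0.5017 0.2104 0.183 ]
zero_mark {'top': [((np.float64(282.0), np.float64(198.2)), 0.85)], 'scene': [((np.float64(295.8), np.float64(223.7)), 0.68)]} [0.5255 0.1038 0.1358]
pointer_tip {'top': [], 'scene': []} None
lever_pivot {'top': [((np.float64(229.2), np.float64(199.5)), 0.52)], 'scene': [((np.float64(267.2), np.float64(269.6)), 0.5)]} [0.5225 0.2379 0.0984]
lever_knob {'top': [((np.float64(225.4), np.float64(197.6)), 0.59)], 'scene': [((np.float64(263.3), np.float64(267.4)), 0.51)]} [0.5269 0.2451 0.1122]
spindle_tip {'top': [], 'scene': []} None
blue_plate_grip {'top': [((np.float64(372.3), np.float64(216.2)), 0.88)], 'scene': [((np.float64(355.3), np.float64(207.8)), 0.81)]} [ 0.4791 -0.1295  0.0158]
blue_plate_spot {'top': [((np.float64(372.9), np.float64(219.6)), 0.67)], 'scene': [((np.float64(360.1), np.float64(207.6)), 0.86)]} [ 0.4675 -0.1316  0.0215]
red_plate_grip {'top': [((np.float64(360.3), np.float64(250.6)), 0.56)], 'scene': [((np.float64(379.2), np.float64(225.2)), 0.86), ((np.float64(287.9), np.float64(244.6)), 0.19)]} [ 0.3865 -0.0971  0.0243]
calculator {'top': [((np.float64(228.4), np.float64(251.0)), 0.64)], 'scene': [((np.float64(310.1), np.float64(318.3)), 0.91)]} [0.3897 0.2545 0.0168]
jar_red {'top': [((np.float64(321.3), np.float64(142.0)), 0.67)], 'scene': [((np.float64(271.2), np.float64(202.9)), 0.69)]} [0.6783 0.0085 0.0451]
tg origin 205 155 scale 6
tp origin 325 192 scale 7
sg origin 230 215 scale 6
```

View pics/tg.png

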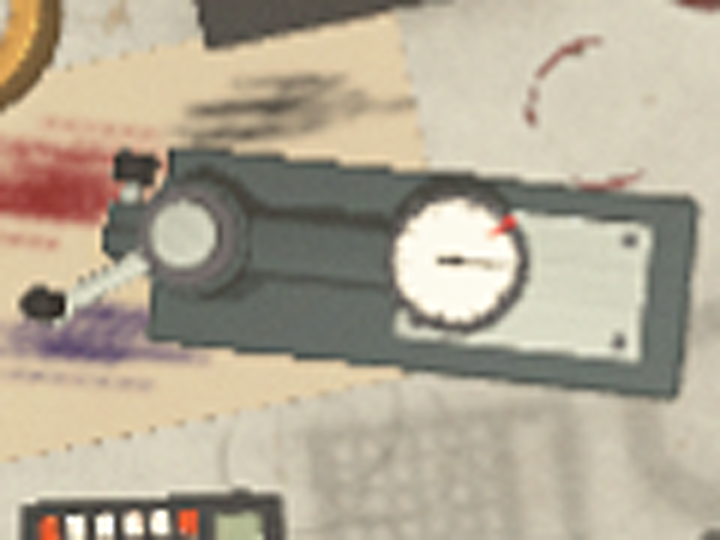

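View pics/tp.png

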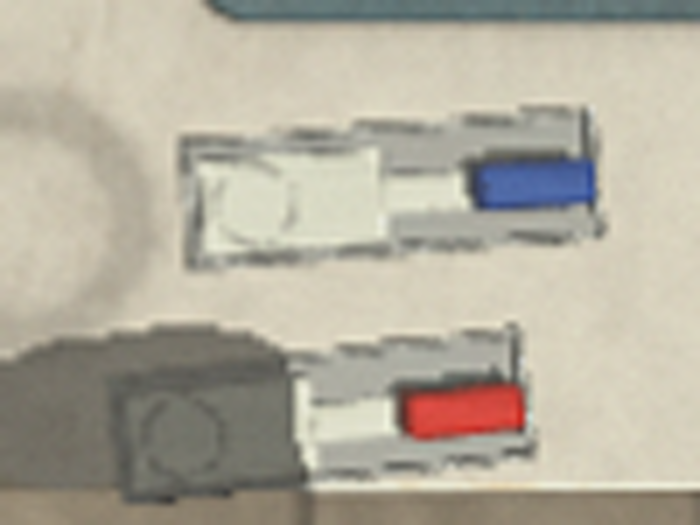

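View pics/sg.png

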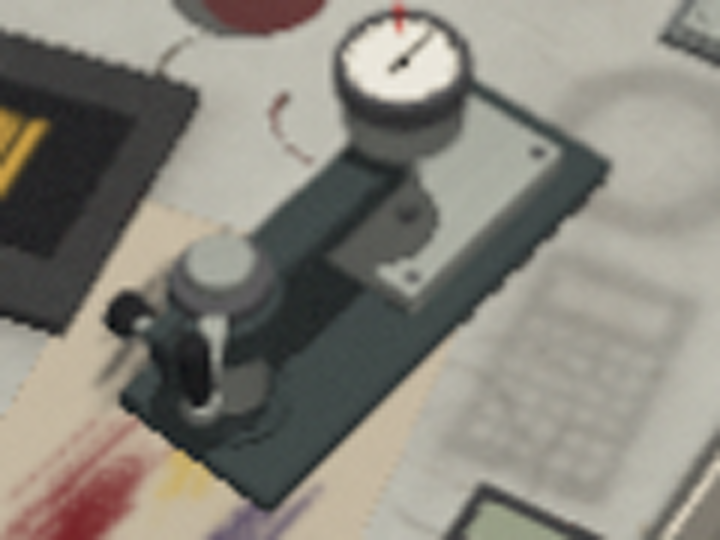

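Run:
```python
from h import *
c={n:cam(n) for n in["top","scene"]}
P={}
for n,a,b in [("dial",(281.2,198),(297,225.5)),("knob",(212.2,205.3),(262.5,276.7)),("col",(235.3,194.2),(266.3,258.8))]:
    P[n]=tri([(c["top"],*a),(c["scene"],*b)]); print(n,P[n].round(4),"reproj",proj(c["top"],P[n]).round(1),proj(c["scene"],P[n]).round(1))
    print("  top at z=.122/.11:",onplane(c["top"],*a,.122).round(4),onplane(c["top"],*a,.11).round(4))
d=P["col"]-P["dial"];print(np.linalg.norm(d[:2]),np.degrees(np.arctan2(d[1],d[0])))
d=P["knob"]-P["col"];print(np.linalg.norm(d[:2]),np.degrees(np.arctan2(d[1],d[0])))
# base corners from top (z=.016), tg coords
for a in [(695,200),(675,398),(150,338),(170,150)]:
    print("base",onplane(c["top"],205+a[0]/6,155+a[1]/6,.016).round(4))
for n,z,a in [("blue grip top",.035,(533,184)),("blue ring",.011,(255,200)),("blue end mid",.011,(200,207)),("red grip",.035,(464,411))]:
    print(n,onplane(c["top"],325+a[0]/7,192+a[1]/7,z).round(4))
```

```text
dial [0.5241 0.1049 0.1312] reproj [[281.3 198.2]] [[296.8 225.5]]
  top at z=.122/.11: [0.5251 0.1059 0.122 ] [0.5258 0.1069 0.11  ]
knob [0.5067 0.2748 0.125 ] reproj [[212.4 205.6]] [[262.1 276.7]]
  top at z=.122/.11: [0.5076 0.2759 0.122 ] [0.5081 0.2786 0.11  ]
col [0.5356 0.2206 0.1126] reproj [[235.3 194.1]] [[266.4 258.8]]
  top at z=.122/.11: [0.5348 0.2189 0.122 ] [0.5356 0.2209 0.11  ]
0.11624057791664276 84.35032891504622
0.061361718290846745 118.03914763065033
base [0.5569 0.0089 0.016 ]
base [0.4691 0.0179 0.016 ]
base [0.4961 0.2512 0.016 ]
base [0.5799 0.2428 0.016 ]
blue grip top [ 0.4762 -0.2018  0.035 ]
blue ring [ 0.4709 -0.0992  0.011 ]
blue end mid [ 0.4683 -0.0782  0.011 ]
red grip [ 0.3914 -0.1752  0.035 ]
```

```bash
cat >> h.py <<'E'
def Rd(yaw):
    y=np.radians(yaw); Y=np.array([np.cos(y),np.sin(y),0]);X=np.array([0,0,-1.]);return np.stack([X,Y,np.cross(X,Y)],1)
def state(v=True):
    s=bot.sense();M=s["ee_rot"];yaw=np.degrees(np.arctan2(M[1,1],M[0,1]))
    if v: print("t %.2f"%s["time"],"pos",s["eef_pos"].round(4),"yaw %.2f"%yaw,"tilt",(M@[1,0,0]).round(4)[:2],"F",s["contact_force"].round(1),"open %.4f"%s["opening"],"q",s["joint_positions"].round(2))
    return s
def plan(wps,M=None,p=None):
    """wps: list of (xyz, yaw, nrows, claw) ; prints rows, rounding w/ error feedback"""
    s=bot.sense();M=s["ee_rot"].copy() if M is None else M;p=s["eef_pos"].copy() if p is None else p
    k=0
    for (t,yaw,n,claw) in wps:
        t=np.array(t,float)
        p0=p.copy(); y0=np.degrees(np.arctan2(M[1,1],M[0,1])); dy=(yaw-y0+180)%360-180
        for i in range(1,n+1):
            pt=p0+(t-p0)*i/n; Rt=Rd(y0+dy*i/n)
            d=np.round(M.T@(pt-p)*1e3,1); w=np.round((R.from_matrix(M.T@Rt)).as_rotvec(),3)
            r={a:float(b) for a,b in zip(["dx","dy","dz","wx","wy","wz"],[*d,*w]) if b!=0}
            if claw is not None:r["claw"]=claw
            print(k,str(r).replace("'",'"')); k+=1
            p=p+M@d/1e3; M=M@R.from_rotvec(w).as_matrix()
    return p,M
E
python3 - <<'E'
from h import *
s=state()
plan([((.507,.275,.29),28,20,None)])
E
```

```text
t 1.45 pos [ 0.1571 -0.501   0.2313] yaw -72.59 tilt [0. 0.] F [ 0.2 -0.6  0.1] open 0.0852 q [-1.42  0.26 -0.05  1.26  0.    1.42]
0 {"dx": -2.9, "dy": -31.8, "dz": -28.3, "wx": -0.088}
1 {"dx": -3.0, "dy": -29.2, "dz": -31.0, "wx": -0.088}
2 {"dx": -2.9, "dy": -26.3, "dz": -33.4, "wx": -0.087}
3 {"dx": -2.9, "dy": -23.3, "dz": -35.6, "wx": -0.088}
4 {"dx": -3.0, "dy": -20.2, "dz": -37.5, "wx": -0.088}
5 {"dx": -2.9, "dy": -16.7, "dz": -39.1, "wx": -0.088}
6 {"dx": -2.9, "dy": -13.2, "dz": -40.5, "wx": -0.087}
7 {"dx": -3.0, "dy": -9.7, "dz": -41.4, "wx": -0.088}
8 {"dx": -2.9, "dy": -6.0, "dz": -42.2, "wx": -0.088}
9 {"dx": -2.9, "dy": -2.3, "dz": -42.5, "wx": -0.088}
10 {"dx": -3.0, "dy": 1.5, "dz": -42.5, "wx": -0.088}
11 {"dx": -2.9, "dy": 5.2, "dz": -42.3, "wx": -0.087}
12 {"dx": -3.0, "dy": 8.9, "dz": -41.6, "wx": -0.088}
13 {"dx": -2.9, "dy": 12.4, "dz": -40.7, "wx": -0.088}
14 {"dx": -2.9, "dy": 16.1, "dz": -39.4, "wx": -0.088}
15 {"dx": -3.0, "dy": 19.4, "dz": -37.9, "wx": -0.088}
16 {"dx": -2.9, "dy": 22.6, "dz": -36.0, "wx": -0.087}
17 {"dx": -2.9, "dy": 25.8, "dz": -33.9, "wx": -0.088}
18 {"dx": -3.0, "dy": 28.5, "dz": -31.6, "wx": -0.088}
19 {"dx": -2.9, "dy": 31.3, "dz": -28.8, "wx": -0.088}
```

Emit:
drive_tool([
  {"dx": -3, "dy": -32, "dz": -28, "wx": -0.088},
  {"dx": -3, "dy": -29, "dz": -31, "wx": -0.088},
  {"dx": -3, "dy": -26, "dz": -33, "wx": -0.088},
  {"dx": -3, "dy": -23, "dz": -36, "wx": -0.088},
  {"dx": -3, "dy": -20, "dz": -38, "wx": -0.088},
  {"dx": -3, "dy": -17, "dz": -39, "wx": -0.088},
  {"dx": -3, "dy": -13, "dz": -40, "wx": -0.088},
  {"dx": -3, "dy": -10, "dz": -41, "wx": -0.088},
  {"dx": -3, "dy": -6, "dz": -42, "wx": -0.088},
  {"dx": -3, "dy": -2, "dz": -42, "wx": -0.088},
])

```text
validation failed for argument at $.ro...
```

Emit:
drive_tool([
  {"dx": -3, "dy": 2, "dz": -42, "wx": -0.088},
  {"dx": -3, "dy": 5, "dz": -42, "wx": -0.088},
  {"dx": -3, "dy": 9, "dz": -42, "wx": -0.088},
  {"dx": -3, "dy": 12, "dz": -41, "wx": -0.088},
  {"dx": -3, "dy": 16, "dz": -39, "wx": -0.088},
  {"dx": -3, "dy": 19, "dz": -38, "wx": -0.088},
  {"dx": -3, "dy": 23, "dz": -36, "wx": -0.088},
  {"dx": -3, "dy": 26, "dz": -34, "wx": -0.088},
  {"dx": -3, "dy": 29, "dz": -32, "wx": -0.088},
  {"dx": -3, "dy": 31, "dz": -29, "wx": -0.088, "claw": 40},
])

```text
validation failed for argument at $.ro...
```

Run:
```python
from h import *
s=state(); c=cam("wrist","w1")
for n in "lever_knob","lever_pivot","dial_center","zero_mark","pointer_tip":
    print(n,[(np.round(uv(h),1),round(h["p"],2)) for h in bot.look_for(n,"wrist")[:2]])
for X in [(.5241,.1049,.13),(.5067,.2748,.125),(.5356,.2206,.113)]: print(proj(c,X).round(1))
```

```text
t 1.45 pos [ 0.1571 -0.501   0.2313] yaw -72.59 tilt [0. 0.] F [ 0.2 -0.6  0.1] open 0.0852 q [-1.42  0.26 -0.05  1.26  0.    1.42]
lever_knob []
lever_pivot []
dial_center []
zero_mark []
pointer_tip []
[[3068.5 3187.6]]
[[8147.9 6877.2]]
[[4968.5 4700.9]]
```

View pics/w1.png

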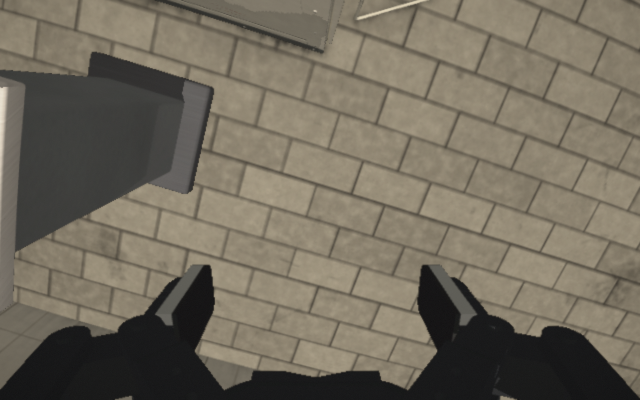

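Emit:
drive_tool([
  {"dx": -3, "dy": -32, "dz": -28, "wx": -0.088, "wy": 0, "wz": 0, "claw": 85},
  {"dx": -3, "dy": -29, "dz": -31, "wx": -0.088, "wy": 0, "wz": 0, "claw": 85},
  {"dx": -3, "dy": -26, "dz": -33, "wx": -0.088, "wy": 0, "wz": 0, "claw": 85},
  {"dx": -3, "dy": -23, "dz": -36, "wx": -0.088, "wy": 0, "wz": 0, "claw": 85},
  {"dx": -3, "dy": -20, "dz": -38, "wx": -0.088, "wy": 0, "wz": 0, "claw": 85},
  {"dx": -3, "dy": -17, "dz": -39, "wx": -0.088, "wy": 0, "wz": 0, "claw": 85},
  {"dx": -3, "dy": -13, "dz": -40, "wx": -0.088, "wy": 0, "wz": 0, "claw": 85},
  {"dx": -3, "dy": -10, "dz": -41, "wx": -0.088, "wy": 0, "wz": 0, "claw": 85},
  {"dx": -3, "dy": -6, "dz": -42, "wx": -0.088, "wy": 0, "wz": 0, "claw": 85},
  {"dx": -3, "dy": -2, "dz": -42, "wx": -0.088, "wy": 0, "wz": 0, "claw": 85},
])

```text
time: 2.75
eef_pos: [0.3314, -0.1128, 0.2616]
ee_rot: [[0.001, 0.927, -0.374], [-0.0, -0.374, -0.927], [-1.0, 0.001, 0.0]]
contact_force: [0.6, -0.4, 0.2]
opening: 0.0848
```

Emit:
drive_tool([
  {"dx": -3, "dy": 2, "dz": -42, "wx": -0.088, "wy": 0, "wz": 0, "claw": 85},
  {"dx": -3, "dy": 5, "dz": -42, "wx": -0.088, "wy": 0, "wz": 0, "claw": 85},
  {"dx": -3, "dy": 9, "dz": -42, "wx": -0.088, "wy": 0, "wz": 0, "claw": 85},
  {"dx": -3, "dy": 12, "dz": -41, "wx": -0.088, "wy": 0, "wz": 0, "claw": 85},
  {"dx": -3, "dy": 16, "dz": -39, "wx": -0.088, "wy": 0, "wz": 0, "claw": 85},
  {"dx": -3, "dy": 19, "dz": -38, "wx": -0.088, "wy": 0, "wz": 0, "claw": 85},
  {"dx": -3, "dy": 23, "dz": -36, "wx": -0.088, "wy": 0, "wz": 0, "claw": 85},
  {"dx": -3, "dy": 26, "dz": -34, "wx": -0.088, "wy": 0, "wz": 0, "claw": 85},
  {"dx": -3, "dy": 29, "dz": -32, "wx": -0.088, "wy": 0, "wz": 0, "claw": 60},
  {"dx": -3, "dy": 31, "dz": -29, "wx": -0.088, "wy": 0, "wz": 0, "claw": 40},
])

```text
time: 3.75
eef_pos: [0.5052, 0.2762, 0.2914]
ee_rot: [[0.0, 0.879, 0.477], [0.0, 0.477, -0.879], [-1.0, 0.0, 0.0]]
contact_force: [2.2, -1.1, 0.3]
opening: 0.0584
```

Run:
```python
from h import *
s=state(); c=cam("wrist","w2")
for n in "lever_knob","lever_pivot","dial_center","zero_mark","pointer_tip":
    print(n,[(np.round(uv(h),1),round(h["p"],2)) for h in bot.look_for(n,"wrist")[:2]])
for X in [(.5241,.1049,.13),(.5067,.2748,.143),(.5356,.2206,.113)]: print(proj(c,X).round(1))
```

```text
t 3.75 pos [0.5052 0.2762 0.2914] yaw 28.47 tilt [0.0002 0.    ] F [ 2.2 -1.1  0.3] open 0.0584 q [ 0.36  0.35  0.23  1.46 -0.    1.43]
lever_knob [(array([315.1, 223.2]), 0.83)]
lever_pivot [(array([315.1, 223.2]), 0.66)]
dial_center [(array([284.3, 276.2]), 0.86), (array([319.8, 225.9]), 0.44)]
zero_mark [(array([259.5, 339.8]), 0.9), (array([252.6, 340.5]), 0.42)]
pointer_tip [(array([251.1, 339.9]), 0.59)]
[[251.5 337.3]]
[[315.5 191.4]]
[[315.1 244.2]]
```

View pics/w2.png

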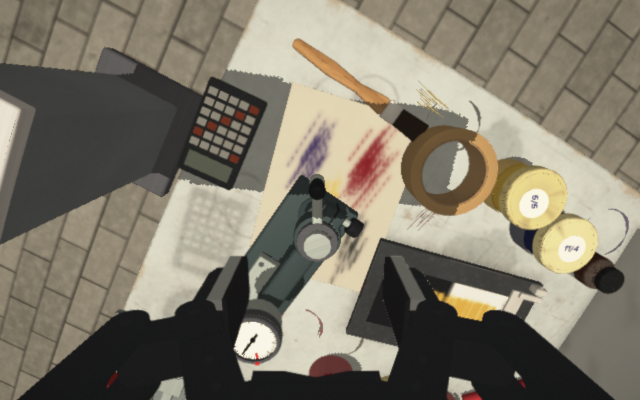

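Run:
```python
from h import *
c=cam("wrist"); crop(c,310,215,60,6,"w3c")
for u,v,z in [(318,184,.143),(319,244,.113),(259,338,.136)]: print(onplane(c,u,v,z).round(4))
```

```text
w3c origin 250 170 scale 6
[0.5048 0.2788 0.143 ]
[0.5378 0.2198 0.113 ]
[0.5285 0.1097 0.136 ]
```

View pics/w3c.png

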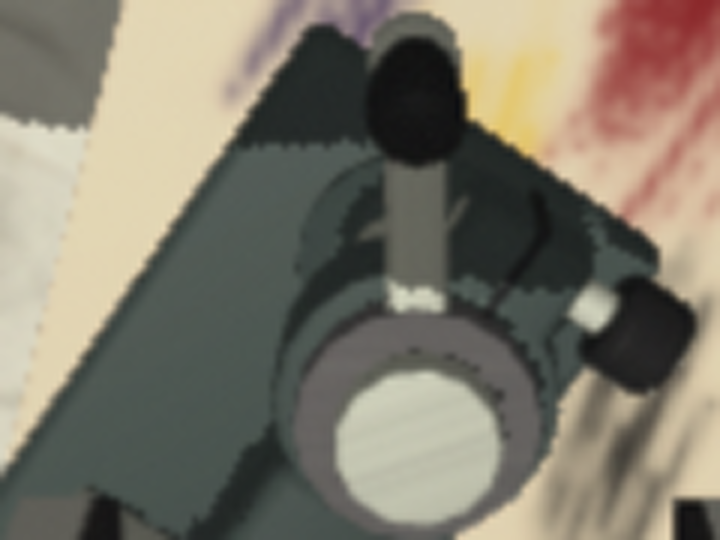

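The knob, column and dial all match the first estimates within about 3 mm: knob near (0.508, 0.2755), column axis near (0.537, 0.220). Next I go down on the knob.

Run:
```python
from h import *
plan([((.508,.2755,.16),27.6,4,40),((.508,.2755,.112),27.6,3,36)])
p=np.array([.508,.2755,.112]);M=Rd(27.6);C=np.array([.537,.220,.112]);r=p-C
import math
print("arc")
w=[]
for k in range(1,16):
    a=np.radians(6*k);q=C+R.from_rotvec([0,0,a]).apply(r); w.append((q,27.6+6*k,1,10))
plan(w,M,p)
```

```text
0 {"dx": 32.9, "dy": 1.0, "wx": 0.002, "claw": 40}
1 {"dx": 32.9, "dy": 1.0, "dz": -0.1, "wx": 0.003, "claw": 40}
2 {"dx": 32.9, "dy": 1.0, "wx": 0.002, "claw": 40}
3 {"dx": 32.8, "dy": 1.0, "dz": -0.1, "wx": 0.003, "claw": 40}
4 {"dx": 16.0, "claw": 36}
5 {"dx": 16.0, "claw": 36}
6 {"dx": 16.0, "claw": 36}
arc
0 {"dy": -6.5, "dz": 0.3, "wx": -0.105, "claw": 10}
1 {"dy": -6.6, "dz": 0.4, "wx": -0.104, "claw": 10}
2 {"dy": -6.5, "dz": 0.3, "wx": -0.105, "claw": 10}
3 {"dy": -6.6, "dz": 0.4, "wx": -0.105, "claw": 10}
4 {"dy": -6.5, "dz": 0.3, "wx": -0.105, "claw": 10}
5 {"dy": -6.6, "dz": 0.3, "wx": -0.104, "claw": 10}
6 {"dy": -6.5, "dz": 0.4, "wx": -0.105, "claw": 10}
7 {"dy": -6.6, "dz": 0.3, "wx": -0.105, "claw": 10}
8 {"dy": -6.5, "dz": 0.4, "wx": -0.104, "claw": 10}
9 {"dy": -6.6, "dz": 0.3, "wx": -0.105, "claw": 10}
10 {"dy": -6.5, "dz": 0.4, "wx": -0.105, "claw": 10}
11 {"dy": -6.5, "dz": 0.3, "wx": -0.105, "claw": 10}
12 {"dy": -6.6, "dz": 0.3, "wx": -0.104, "claw": 10}
13 {"dy": -6.5, "dz": 0.4, "wx": -0.105, "claw": 10}
14 {"dy": -6.6, "dz": 0.3, "wx": -0.105, "claw": 10}
```

Emit:
drive_tool([
  {"dx": 33, "dy": 1, "dz": 0, "wx": 0.003, "wy": 0, "wz": 0, "claw": 40},
  {"dx": 33, "dy": 1, "dz": 0, "wx": 0.002, "wy": 0, "wz": 0, "claw": 40},
  {"dx": 33, "dy": 1, "dz": 0, "wx": 0.003, "wy": 0, "wz": 0, "claw": 40},
  {"dx": 33, "dy": 1, "dz": 0, "wx": 0.002, "wy": 0, "wz": 0, "claw": 40},
  {"dx": 16, "dy": 0, "dz": 0, "wx": 0, "wy": 0, "wz": 0, "claw": 36},
  {"dx": 16, "dy": 0, "dz": 0, "wx": 0, "wy": 0, "wz": 0, "claw": 36},
  {"dx": 16, "dy": 0, "dz": 0, "wx": 0, "wy": 0, "wz": 0, "claw": 30},
  {"dx": 0, "dy": 0, "dz": 0, "wx": 0, "wy": 0, "wz": 0, "claw": 8},
  {"dx": 0, "dy": 0, "dz": 0, "wx": 0, "wy": 0, "wz": 0, "claw": 8},
  {"dx": 0, "dy": 0, "dz": 0, "wx": 0, "wy": 0, "wz": 0, "claw": 8},
], newtons=20)

```text
time: 5.1
eef_pos: [0.5073, 0.2749, 0.1109]
ee_rot: [[-0.002, 0.886, 0.464], [-0.002, 0.464, -0.886], [-1.0, -0.003, 0.001]]
contact_force: [-1.9, -7.0, -15.8]
opening: 0.0139
```

Emit:
drive_tool([
  {"dx": 0, "dy": -6.5, "dz": 0.3, "wx": -0.105, "wy": 0, "wz": 0, "claw": 8},
  {"dx": 0, "dy": -6.5, "dz": 0.4, "wx": -0.105, "wy": 0, "wz": 0, "claw": 8},
  {"dx": 0, "dy": -6.5, "dz": 0.3, "wx": -0.105, "wy": 0, "wz": 0, "claw": 8},
  {"dx": 0, "dy": -6.5, "dz": 0.4, "wx": -0.105, "wy": 0, "wz": 0, "claw": 8},
  {"dx": 0, "dy": -6.5, "dz": 0.3, "wx": -0.105, "wy": 0, "wz": 0, "claw": 8},
  {"dx": 0, "dy": -6.5, "dz": 0.4, "wx": -0.105, "wy": 0, "wz": 0, "claw": 8},
  {"dx": 0, "dy": -6.5, "dz": 0.3, "wx": -0.105, "wy": 0, "wz": 0, "claw": 8},
  {"dx": 0, "dy": -6.5, "dz": 0.4, "wx": -0.105, "wy": 0, "wz": 0, "claw": 8},
  {"dx": 0, "dy": -6.5, "dz": 0.3, "wx": -0.105, "wy": 0, "wz": 0, "claw": 8},
  {"dx": 0, "dy": -6.5, "dz": 0.4, "wx": -0.105, "wy": 0, "wz": 0, "claw": 8},
], newtons=20)

```text
time: 6.1
eef_pos: [0.4746, 0.223, 0.1112]
ee_rot: [[-0.001, 0.034, 0.999], [-0.0, 0.999, -0.034], [-1.0, -0.0, -0.001]]
contact_force: [1.4, 0.7, -19.8]
opening: 0.0136
```

Run:
```python
from h import *
s=state(); c=cam("wrist","w4")
p=s["eef_pos"][:2]-[.537,.220]; print(np.linalg.norm(p),np.degrees(np.arctan2(p[1],p[0])), s["torque"])
```

```text
t 6.10 pos [0.4746 0.223  0.1112] yaw 88.05 tilt [-0.0011 -0.0002] F [  1.4   0.7 -19.8] open 0.0136 q [ 0.28  0.33 -0.29  0.95  0.    0.32]
0.06242340781029132 177.26020009127387 [ 0.036367   -0.29107344 -0.0583902 ]
```

View pics/w4.png

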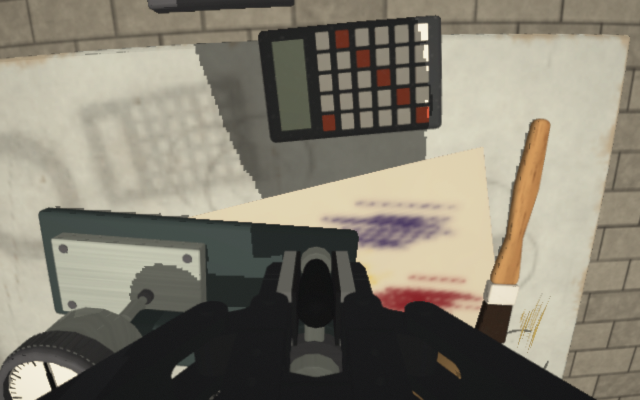

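Emit:
drive_tool([
  {"dx": 0, "dy": -6.5, "dz": 0.3, "wx": -0.105, "wy": 0, "wz": 0, "claw": 8},
  {"dx": 0, "dy": -6.5, "dz": 0.4, "wx": -0.105, "wy": 0, "wz": 0, "claw": 8},
  {"dx": 0, "dy": -6.5, "dz": 0.3, "wx": -0.105, "wy": 0, "wz": 0, "claw": 8},
  {"dx": 0, "dy": -6.5, "dz": 0.4, "wx": -0.105, "wy": 0, "wz": 0, "claw": 8},
  {"dx": 0, "dy": -4, "dz": 0.2, "wx": -0.06, "wy": 0, "wz": 0, "claw": 8},
  {"dx": 0, "dy": -2, "dz": 0.1, "wx": -0.03, "wy": 0, "wz": 0, "claw": 8},
  {"dx": 0, "dy": -1, "dz": 0, "wx": -0.015, "wy": 0, "wz": 0, "claw": 8},
  {"dx": 0, "dy": -1, "dz": 0, "wx": -0.015, "wy": 0, "wz": 0, "claw": 8},
  {"dx": 0, "dy": 0, "dz": 0, "wx": 0, "wy": 0, "wz": 0, "claw": 8},
  {"dx": 0, "dy": 0, "dz": 0, "wx": 0, "wy": 0, "wz": 0, "claw": 8},
], newtons=20)

```text
time: 7.15
eef_pos: [0.4818, 0.1904, 0.1111]
ee_rot: [[-0.003, -0.479, 0.878], [-0.001, 0.878, 0.479], [-1.0, 0.0, -0.003]]
contact_force: [-5.3, -4.6, -13.7]
opening: 0.0134
```

Run:
```python
from h import *
s=state(); c=cam("wrist","w5")
p=s["eef_pos"][:2]-[.537,.220]; print(np.linalg.norm(p),np.degrees(np.arctan2(p[1],p[0])), s["torque"])
print("F in tool",(s["ee_rot"].T@s["contact_force"]).round(1))
```

```text
t 7.15 pos [0.4818 0.1904 0.1111] yaw 118.62 tilt [-0.0027 -0.0011] F [ -5.3  -4.6 -13.7] open 0.0134 q [ 0.22  0.32 -0.3   0.95 -0.   -0.28]
0.06267365405945836 -151.80078513078982 [-0.74548319  0.95340526 -0.05028297]
F in tool [13.7 -1.6 -6.8]
```

View pics/w5.png

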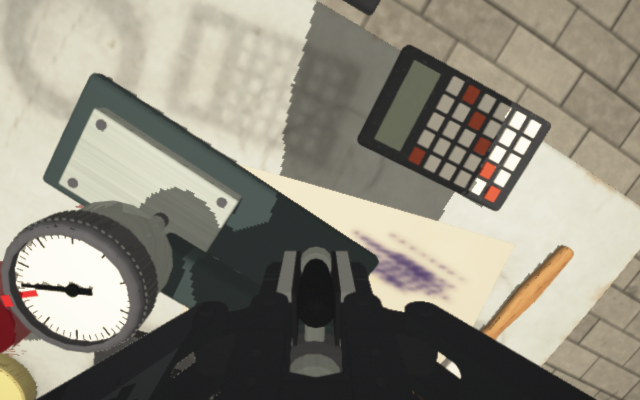

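Emit:
drive_tool([
  {"dx": 0, "dy": -1, "dz": 0, "wx": -0.015, "wy": 0, "wz": 0, "claw": 8},
  {"dx": 0, "dy": -1, "dz": 0, "wx": -0.015, "wy": 0, "wz": 0, "claw": 8},
  {"dx": 0, "dy": -1, "dz": 0, "wx": -0.015, "wy": 0, "wz": 0, "claw": 8},
  {"dx": 0, "dy": 0, "dz": 0, "wx": 0, "wy": 0, "wz": 0, "claw": 8},
  {"dx": 0, "dy": 0, "dz": 0, "wx": 0, "wy": 0, "wz": 0, "claw": 35},
  {"dx": 0, "dy": 0, "dz": 0, "wx": 0, "wy": 0, "wz": 0, "claw": 35},
  {"dx": 0, "dy": 0, "dz": 0, "wx": 0, "wy": 0, "wz": 0, "claw": 35},
  {"dx": -20, "dy": 0, "dz": 0, "wx": 0, "wy": 0, "wz": 0, "claw": 35},
  {"dx": -40, "dy": 0, "dz": 0, "wx": 0, "wy": 0, "wz": 0, "claw": 35},
  {"dx": -50, "dy": 0, "dz": 0, "wx": 0, "wy": 0, "wz": 0, "claw": 35},
], newtons=20)

```text
time: 8.2
eef_pos: [0.4841, 0.1881, 0.2221]
ee_rot: [[-0.002, -0.52, 0.854], [-0.0, 0.854, 0.52], [-1.0, 0.0, -0.002]]
contact_force: [1.9, 0.6, 0.9]
opening: 0.0348
```

Run:
```python
from h import *
s=state(); c=cam("wrist","w6"); t=cam("top")
print("F in tool",(s["ee_rot"].T@s["contact_force"]).round(1))
crop(c,150,260,150,4,"w6c") if 0 else None
crop(t,375,230,50,7,"tp2")
```

```text
t 8.20 pos [0.4841 0.1881 0.2221] yaw 121.30 tilt [-0.0016 -0.0004] F [1.9 0.6 0.9] open 0.0348 q [ 0.21  0.26 -0.08  1.23 -0.   -0.33]
F in tool [-0.9 -0.5  2. ]
tp2 origin 325 192 scale 7
```

View pics/w6.png

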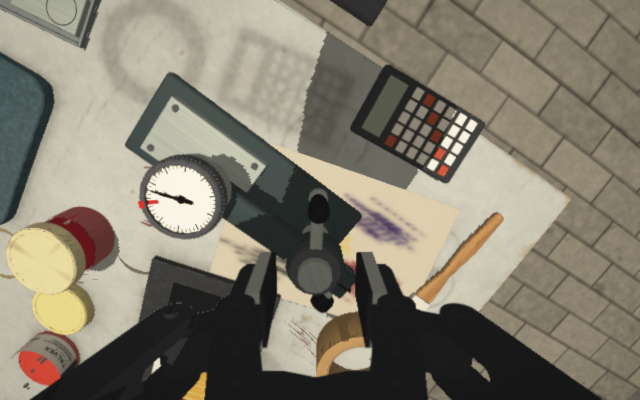

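View pics/tp2.png

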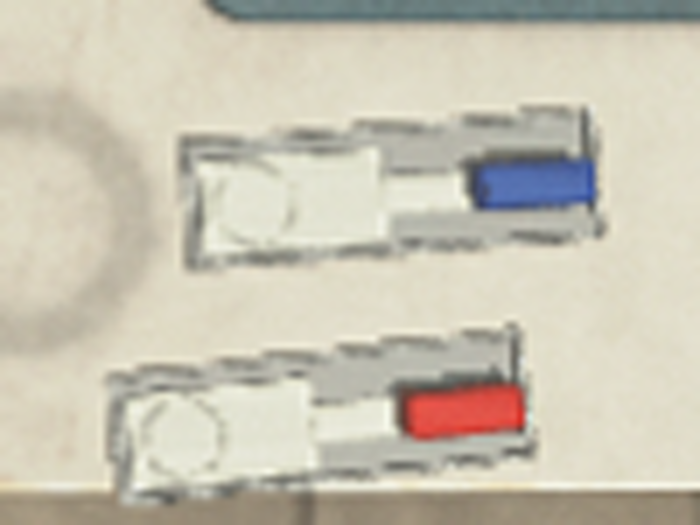

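Run:
```python
from h import *
t=cam("top");s=cam("scene")
h=tri([(t,397,140),(s,317,92)]);print("head",h.round(3))
print([onplane(t,u,165,z).round(3) for u in(372,428) for z in(.2,.3)])
plan([((.478,-.202,.23),3.4,15,40)])
```

```text
head [ 0.625 -0.144  0.354]
[array([ 0.596, -0.109,  0.2  ]), array([ 0.584, -0.098,  0.3  ]), array([ 0.596, -0.239,  0.2  ]), array([ 0.584, -0.217,  0.3  ])]
0 {"dx": -0.5, "dy": -22.0, "dz": -14.0, "wx": 0.137, "wy": 0.003, "wz": 0.001, "claw": 40}
1 {"dx": -0.5, "dy": -23.6, "dz": -10.8, "wx": 0.137, "claw": 40}
2 {"dx": -0.5, "dy": -25.0, "dz": -7.5, "wx": 0.138, "claw": 40}
3 {"dx": -0.5, "dy": -25.7, "dz": -4.0, "wx": 0.137, "claw": 40}
4 {"dx": -0.5, "dy": -26.0, "dz": -0.4, "wx": 0.137, "claw": 40}
5 {"dx": -0.5, "dy": -25.9, "dz": 3.1, "wx": 0.137, "claw": 40}
6 {"dx": -0.5, "dy": -25.2, "dz": 6.6, "wx": 0.137, "claw": 40}
7 {"dx": -0.5, "dy": -24.0, "dz": 10.0, "wx": 0.138, "claw": 40}
8 {"dx": -0.5, "dy": -22.4, "dz": 13.2, "wx": 0.137, "claw": 40}
9 {"dx": -0.5, "dy": -20.4, "dz": 16.2, "wx": 0.137, "claw": 40}
10 {"dx": -0.5, "dy": -18.1, "dz": 18.8, "wx": 0.137, "claw": 40}
11 {"dx": -0.5, "dy": -15.2, "dz": 21.1, "wx": 0.137, "claw": 40}
12 {"dx": -0.5, "dy": -12.3, "dz": 22.9, "wx": 0.138, "claw": 40}
13 {"dx": -0.5, "dy": -9.0, "dz": 24.5, "wx": 0.137, "claw": 40}
14 {"dx": -0.5, "dy": -5.6, "dz": 25.4, "wx": 0.137, "claw": 40}
```

Emit:
drive_tool([
  {"dx": -1, "dy": -22, "dz": -14, "wx": 0.137, "wy": 0.002, "wz": 0, "claw": 40},
  {"dx": -1, "dy": -23.6, "dz": -10.8, "wx": 0.137, "wy": 0, "wz": 0, "claw": 40},
  {"dx": 0, "dy": -25, "dz": -7.5, "wx": 0.137, "wy": 0, "wz": 0, "claw": 40},
  {"dx": -1, "dy": -25.7, "dz": -4, "wx": 0.137, "wy": 0, "wz": 0, "claw": 40},
  {"dx": 0, "dy": -26, "dz": -0.4, "wx": 0.137, "wy": 0, "wz": 0, "claw": 40},
  {"dx": -1, "dy": -26, "dz": 3, "wx": 0.137, "wy": 0, "wz": 0, "claw": 40},
  {"dx": 0, "dy": -25, "dz": 6.6, "wx": 0.137, "wy": 0, "wz": 0, "claw": 40},
  {"dx": -1, "dy": -24, "dz": 10, "wx": 0.137, "wy": 0, "wz": 0, "claw": 40},
  {"dx": 0, "dy": -22.4, "dz": 13, "wx": 0.137, "wy": 0, "wz": 0, "claw": 40},
  {"dx": -1, "dy": -20.4, "dz": 16, "wx": 0.137, "wy": 0, "wz": 0, "claw": 40},
], newtons=80)

```text
time: 9.4
eef_pos: [0.4792, -0.0726, 0.2265]
ee_rot: [[-0.003, 0.737, 0.676], [-0.0, 0.676, -0.737], [-1.0, -0.003, -0.002]]
contact_force: [0.7, 0.2, 0.4]
opening: 0.0399
```

Emit:
drive_tool([
  {"dx": 0, "dy": -18, "dz": 19, "wx": 0.137, "wy": 0, "wz": 0, "claw": 40},
  {"dx": 0, "dy": -15, "dz": 21, "wx": 0.137, "wy": 0, "wz": 0, "claw": 40},
  {"dx": 0, "dy": -12, "dz": 23, "wx": 0.137, "wy": 0, "wz": 0, "claw": 40},
  {"dx": 0, "dy": -9, "dz": 24.5, "wx": 0.137, "wy": 0, "wz": 0, "claw": 40},
  {"dx": 0, "dy": -5.6, "dz": 25.4, "wx": 0.137, "wy": 0, "wz": 0, "claw": 40},
  {"dx": 20, "dy": 0, "dz": 0, "wx": 0, "wy": 0, "wz": 0, "claw": 40},
  {"dx": 25, "dy": 0, "dz": 0, "wx": 0, "wy": 0, "wz": 0, "claw": 40},
  {"dx": 20, "dy": 0, "dz": 0, "wx": 0, "wy": 0, "wz": 0, "claw": 40},
  {"dx": 0, "dy": 0, "dz": 0, "wx": 0, "wy": 0, "wz": 0, "claw": 40},
  {"dx": 0, "dy": 0, "dz": 0, "wx": 0, "wy": 0, "wz": 0, "claw": 40},
], newtons=80)

```text
time: 10.4
eef_pos: [0.4778, -0.2015, 0.1625]
ee_rot: [[-0.003, 0.998, 0.063], [-0.0, 0.063, -0.998], [-1.0, -0.003, 0.0]]
contact_force: [0.7, 0.9, -0.5]
opening: 0.0403
```

Run:
```python
from h import *
s=state(); c=cam("wrist","w7")
for n in ["blue_plate_grip","blue_plate_spot"]:
  for h in bot.look_for(n,"wrist")[:2]: print(n,np.round(uv(h),1),h["p"])
for X in [(.4762,-.2018,.035),(.4709,-.0992,.011)]: print(proj(c,X).round(1))
```

```text
t 10.40 pos [ 0.4778 -0.2015  0.1625] yaw 3.60 tilt [-0.0028 -0.0003] F [ 0.7  0.9 -0.5] open 0.0403 q [-0.56  0.29 -0.21  1.08 -0.    0.95]
blue_plate_grip [317.5 100.2] 0.61
blue_plate_spot [319.3 100.7] 0.78
[[313.3 196.2]]
[[314.7  61.1]]
```

View pics/w7.png

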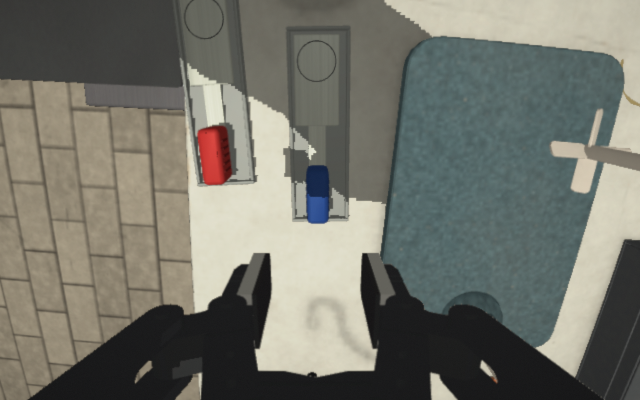

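Run:
```python
from h import *
c=cam("wrist"); crop(c,317,150,130,5,"w7c")
g=onplane(c,317.7,191.5,.035);r=onplane(c,316.5,61,.011);print(g,r,np.linalg.norm((r-g)[:2]),np.degrees(np.arctan2(*(r-g)[1::-1])))
```

```text
w7c origin 187 52 scale 5
[ 0.48045694 -0.19856804  0.035     ] [ 0.47330334 -0.09952996  0.011     ] 0.09929609805868106 94.13134835586659
```

View pics/w7c.png

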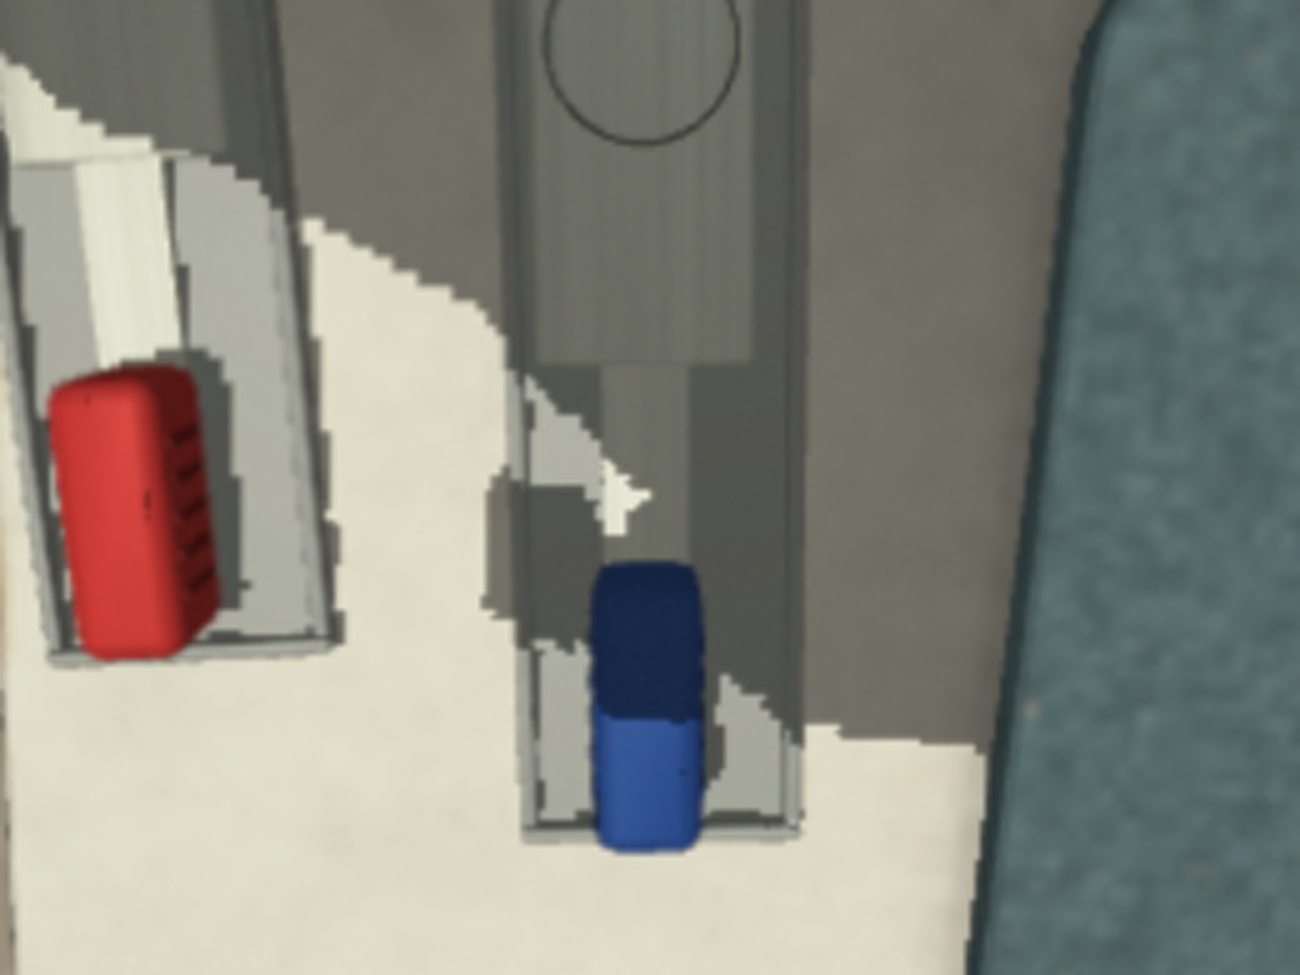

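Run:
```python
from h import *
c=cam("wrist")
f=onplane(c,316.6,221.5,.034);r=onplane(c,315.4,60.5,.011);d=(r-f)[:2];print(f,r,np.linalg.norm(d),np.degrees(np.arctan2(d[1],d[0])))
u=d/np.linalg.norm(d); print("grip from ring",r[:2]-.105*u,"grip from far end",f[:2]+.0225*u)
plan([((.479,-.202,.06),3.6,4,40),((.479,-.202,.0115),3.6,3,36)])
```

```text
[ 0.4811877 -0.2240924  0.034    ] [ 0.47241023 -0.09920996  0.011     ] 0.12519053296967464 94.0204699096791
grip from ring [ 0.47977208 -0.20395156] grip from far end [ 0.47961016 -0.20164777]
0 {"dx": 25.8, "dy": 0.1, "wy": 0.002, "wz": 0.001, "claw": 40}
1 {"dx": 25.9, "dy": 0.2, "dz": 0.1, "claw": 40}
2 {"dx": 25.8, "dy": 0.1, "claw": 40}
3 {"dx": 25.9, "dy": 0.1, "dz": 0.1, "claw": 40}
4 {"dx": 16.2, "claw": 36}
5 {"dx": 16.1, "claw": 36}
6 {"dx": 16.2, "claw": 36}
```

Emit:
drive_tool([
  {"dx": 26, "dy": 0.5, "dz": 0.3, "wx": -0.003, "wy": 0.002, "wz": 0, "claw": 40},
  {"dx": 26, "dy": 0.5, "dz": 0.3, "wx": -0.003, "wy": 0.001, "wz": 0, "claw": 40},
  {"dx": 26, "dy": 0.5, "dz": 0.3, "wx": 0, "wy": 0, "wz": 0, "claw": 40},
  {"dx": 26, "dy": 0.3, "dz": 0.3, "wx": 0, "wy": 0, "wz": 0, "claw": 40},
  {"dx": 16, "dy": 0, "dz": 0, "wx": 0, "wy": 0, "wz": 0, "claw": 36},
  {"dx": 16, "dy": 0, "dz": 0, "wx": 0, "wy": 0, "wz": 0, "claw": 36},
  {"dx": 14, "dy": 0, "dz": 0, "wx": 0, "wy": 0, "wz": 0, "claw": 36},
  {"dx": 0, "dy": 0, "dz": 0, "wx": 0, "wy": 0, "wz": 0, "claw": 10},
  {"dx": 0, "dy": 0, "dz": 0, "wx": 0, "wy": 0, "wz": 0, "claw": 10},
  {"dx": 0, "dy": 0, "dz": 0, "wx": 0, "wy": 0, "wz": 0, "claw": 10},
], newtons=80)

```text
time: 11.65
eef_pos: [0.4802, -0.2028, 0.0135]
ee_rot: [[-0.001, 0.998, 0.069], [0.001, 0.069, -0.998], [-1.0, -0.001, -0.001]]
contact_force: [0.5, 0.6, -1.7]
opening: 0.0167
```

Run:
```python
from h import *
s=state(); c=cam("wrist","w8")
```

```text
t 11.65 pos [ 0.4802 -0.2028  0.0135] yaw 3.96 tilt [-0.001   0.0014] F [ 0.5  0.6 -1.7] open 0.0167 q [-0.56  0.42 -0.45  0.7   0.    0.95]
```

View pics/w8.png

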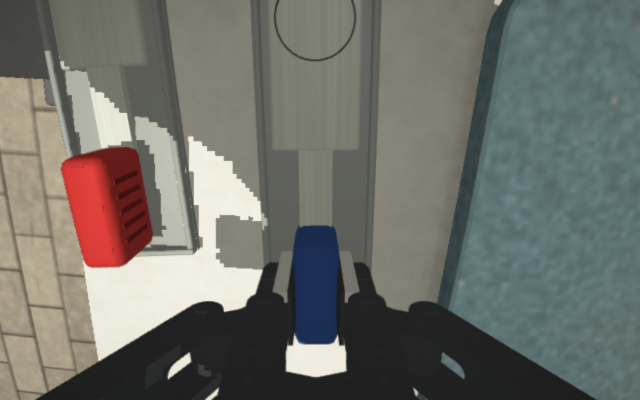

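Run:
```python
from h import *
t=cam("top"); s=cam("scene")
crop(t,340,195,60,6,"tb");crop(s,330,180,60,6,"sb")
for z in (0,.02,.04): print(z,onplane(t,354,194,z).round(3),onplane(t,452,194,z).round(3))
```

```text
tb origin 280 150 scale 6
sb origin 270 135 scale 6
0 [ 0.543 -0.081  0.   ] [ 0.542 -0.348  0.   ]
0.02 [ 0.541 -0.079  0.02 ] [ 0.541 -0.342  0.02 ]
0.04 [ 0.54  -0.078  0.04 ] [ 0.54  -0.337  0.04 ]
```

View pics/tb.png

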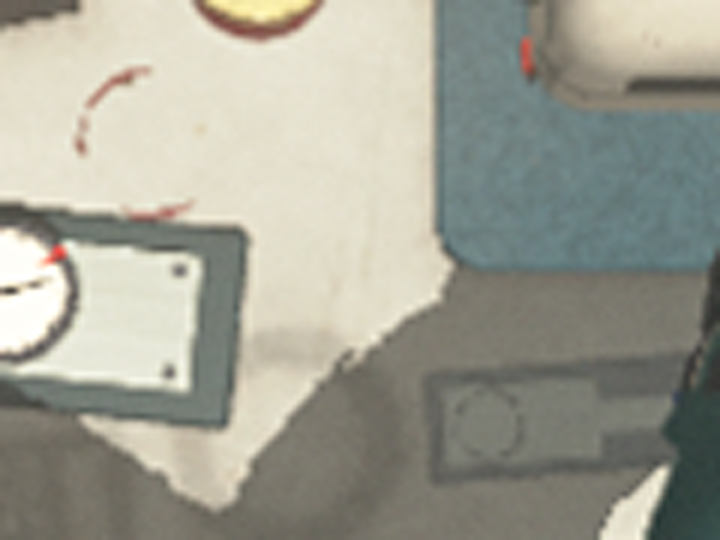

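View pics/sb.png

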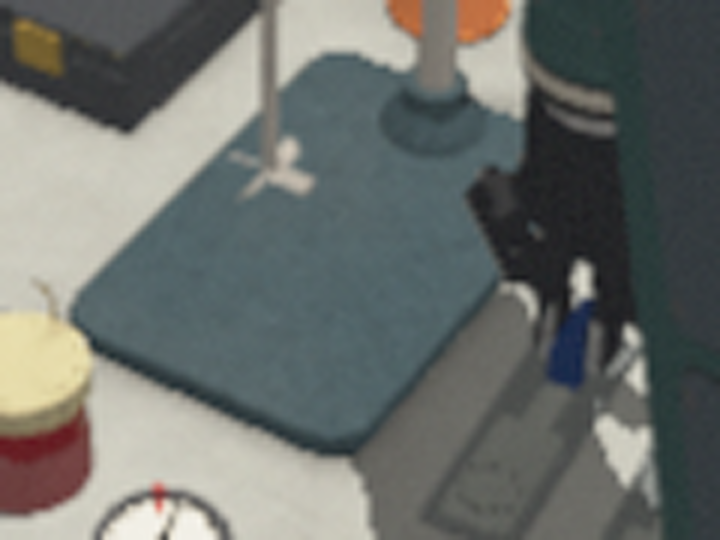

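Run:
```python
from h import *
plan([((.480,-.203,.0465),4,3,10),((.508,-.0587,.0465),-5.8,6,10)])
```

```text
0 {"dx": -11.1, "dz": 0.1, "wy": -0.002, "wz": 0.001, "claw": 10}
1 {"dx": -11.1, "dz": 0.1, "wx": -0.001, "claw": 10}
2 {"dx": -11.1, "dy": -0.1, "claw": 10}
3 {"dy": 6.3, "dz": -23.7, "wx": 0.029, "claw": 10}
4 {"dy": 5.7, "dz": -23.8, "wx": 0.028, "claw": 10}
5 {"dy": 5.0, "dz": -24.0, "wx": 0.029, "claw": 10}
6 {"dy": 4.3, "dz": -24.1, "wx": 0.028, "claw": 10}
7 {"dy": 3.6, "dz": -24.2, "wx": 0.029, "claw": 10}
8 {"dy": 2.9, "dz": -24.3, "wx": 0.028, "claw": 10}
```

Emit:
drive_tool([
  {"dx": -11, "dy": 0, "dz": 0, "wx": 0, "wy": 0, "wz": 0, "claw": 8},
  {"dx": -11, "dy": 0, "dz": 0, "wx": 0, "wy": 0, "wz": 0, "claw": 8},
  {"dx": -11, "dy": 0, "dz": 0, "wx": 0, "wy": 0, "wz": 0, "claw": 8},
  {"dx": 0, "dy": 6, "dz": -24, "wx": 0.029, "wy": 0, "wz": 0, "claw": 8},
  {"dx": 0, "dy": 6, "dz": -24, "wx": 0.028, "wy": 0, "wz": 0, "claw": 8},
  {"dx": 0, "dy": 5, "dz": -24, "wx": 0.029, "wy": 0, "wz": 0, "claw": 8},
  {"dx": 0, "dy": 4, "dz": -24, "wx": 0.028, "wy": 0, "wz": 0, "claw": 8},
  {"dx": 0, "dy": 4, "dz": -24, "wx": 0.029, "wy": 0, "wz": 0, "claw": 8},
  {"dx": 0, "dy": 3, "dz": -24, "wx": 0.028, "wy": 0, "wz": 0, "claw": 8},
  {"dx": 0, "dy": 0, "dz": 0, "wx": 0, "wy": 0, "wz": 0, "claw": 8},
], newtons=100)

```text
time: 12.8
eef_pos: [0.5086, -0.0564, 0.0468]
ee_rot: [[-0.001, 0.995, -0.1], [0.002, -0.1, -0.995], [-1.0, -0.001, -0.002]]
contact_force: [-0.9, 0.6, -1.6]
opening: 0.0161
```

Run:
```python
from h import *
s=state(); c=cam("wrist","w9"); t=cam("top"); sc=cam("scene")
crop(t,300,205,60,6,"t9"); crop(sc,310,225,60,6,"s9")
print(proj(c,(.525,.1055,.138)))
```

```text
t 12.80 pos [ 0.5086 -0.0564  0.0468] yaw -5.75 tilt [-0.0011  0.0024] F [-0.9  0.6 -1.6] open 0.0161 q [-0.27  0.37 -0.43  0.77  0.    1.4 ]
t9 origin 240 160 scale 6
s9 origin 250 180 scale 6
[[316.22309288 294.71403354]]
```

View pics/w9.png

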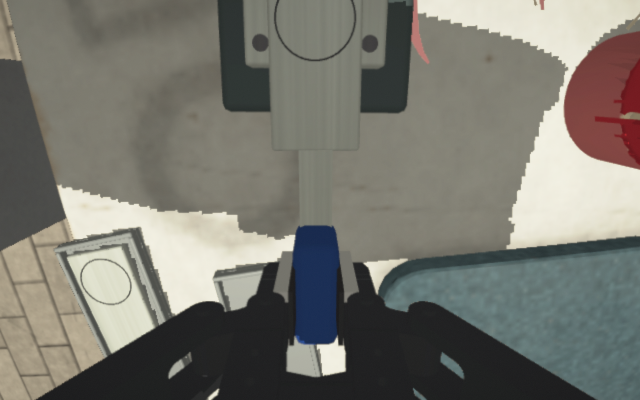

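View pics/t9.png

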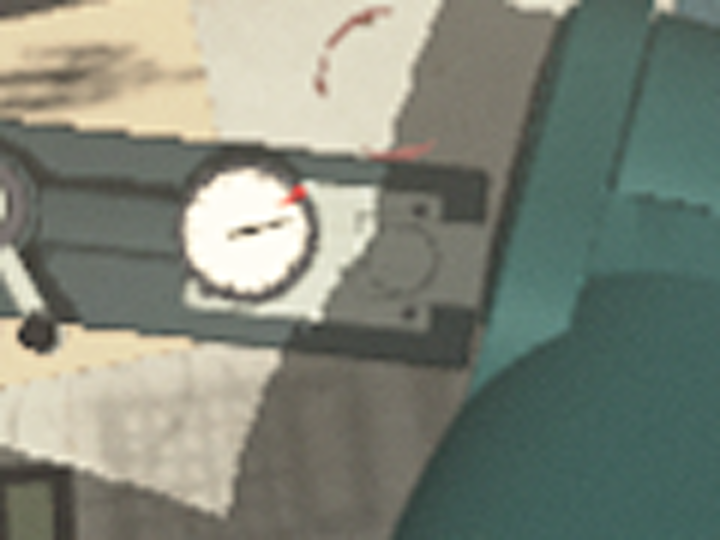

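View pics/s9.png

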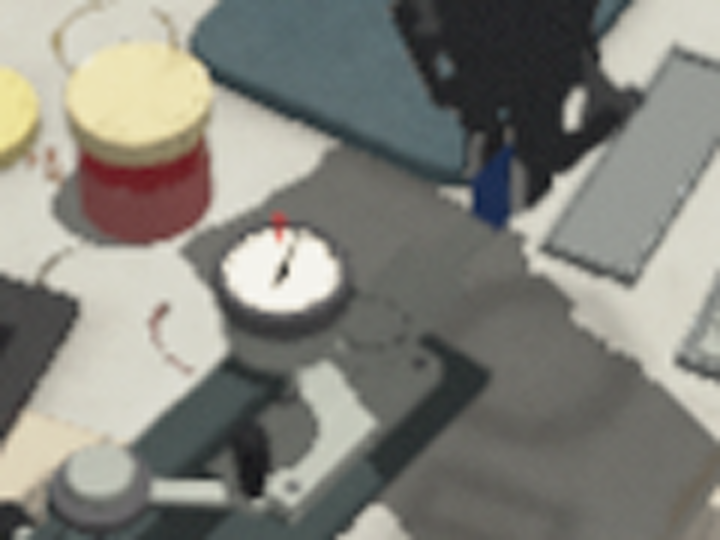

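Run:
```python
from h import *
c=cam("wrist")
r=onplane(c,315,18,.0443);b=onplane(c,315,110,.016);s1=onplane(c,260,42,.03);s2=onplane(c,370,43,.03)
print("ring",r,"base end",b,"screws",s1,s2)
u=np.array([np.cos(np.radians(84.2)),np.sin(np.radians(84.2))])
print("spot from base end",b[:2]+.095*u, "ring along to go",(b[:2]+.095*u-r[:2])@u, "lat",np.cross(u,(b[:2]+.095*u-r[:2])))
print("table edge rows: corner (245,66)?",onplane(c,245,66,.03))
g=bot.sense()["eef_pos"][:2]; print("ring from tcp",g+.105*u)
```

```text
ring [0.51913537 0.04407683 0.0443    ] base end [0.51551299 0.00987715 0.016     ] screws [0.49564434 0.04021357 0.03      ] [0.54120642 0.03513003 0.03      ]
spot from base end [0.52511334 0.10439082] ring along to go 0.06060934102095439 lat 0.00014774597076320974
table edge rows: corner (245,66)? [0.48798439 0.03148099 0.03      ]
ring from tcp [0.51885039 0.04534736]<stdin>:6: DeprecationWarning: Arrays of 2-dimensional vectors are deprecated. Use arrays of 3-dimensional vectors instead. (deprecated in NumPy 2.0)
```

Emit:
drive_tool([
  {"dx": 1, "dy": 0, "dz": -10, "wx": 0, "wy": 0, "wz": 0, "claw": 8},
  {"dx": 1, "dy": 0, "dz": -12, "wx": 0, "wy": 0, "wz": 0, "claw": 8},
  {"dx": 0, "dy": 0, "dz": -12, "wx": 0, "wy": 0, "wz": 0, "claw": 8},
  {"dx": 0, "dy": 0, "dz": -12, "wx": 0, "wy": 0, "wz": 0, "claw": 8},
  {"dx": 0, "dy": 0, "dz": -13.5, "wx": 0, "wy": 0, "wz": 0, "claw": 8},
  {"dx": 0, "dy": 0, "dz": 0, "wx": 0, "wy": 0, "wz": 0, "claw": 8},
  {"dx": 1, "dy": 0, "dz": 0, "wx": 0, "wy": 0, "wz": 0, "claw": 8},
  {"dx": 1, "dy": 0, "dz": 0, "wx": 0, "wy": 0, "wz": 0, "claw": 8},
  {"dx": 1, "dy": 0, "dz": 0, "wx": 0, "wy": 0, "wz": 0, "claw": 8},
  {"dx": 0, "dy": 0, "dz": 0, "wx": 0, "wy": 0, "wz": 0, "claw": 8},
], newtons=100)

```text
time: 14.0
eef_pos: [0.5141, 0.0003, 0.0408]
ee_rot: [[-0.002, 0.995, -0.102], [0.002, -0.102, -0.995], [-1.0, -0.002, -0.002]]
contact_force: [-1.4, 0.2, -1.5]
opening: 0.0161
```

Run:
```python
from h import *
s=state(); c=cam("wrist","w10"); sc=cam("scene")
crop(sc,300,235,60,6,"s10")
```

```text
t 14.00 pos [5.141e-01 3.000e-04 4.080e-02] yaw -5.88 tilt [-0.0022  0.0021] F [-1.4  0.2 -1.5] open 0.0161 q [-0.16  0.38 -0.43  0.76  0.    1.51]
s10 origin 240 190 scale 6
```

View pics/w10.png

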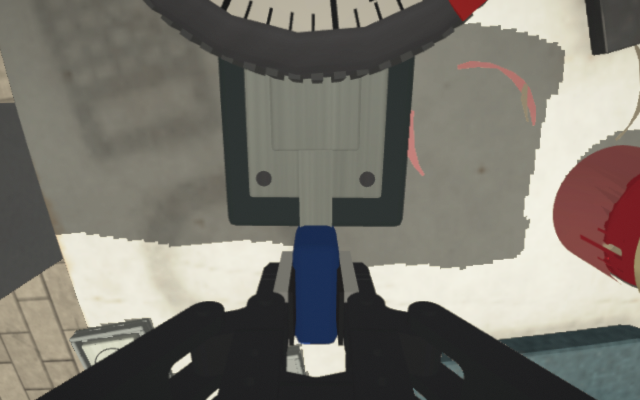

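View pics/s10.png

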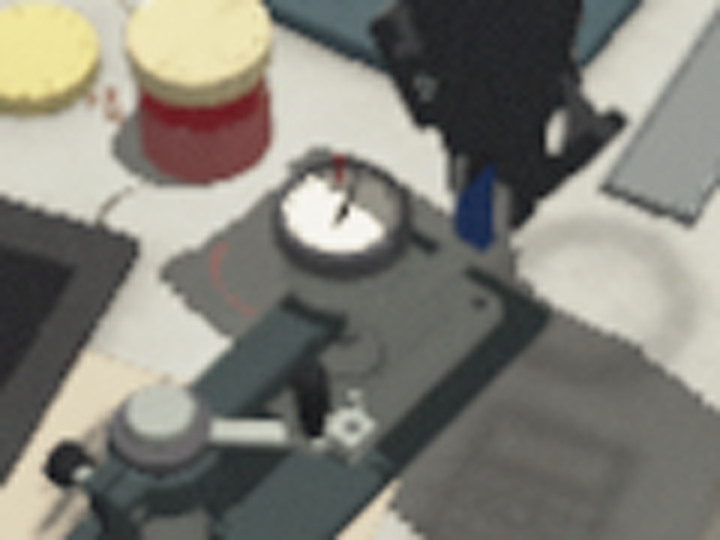

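Emit:
drive_tool([
  {"dx": 0.4, "dy": 0, "dz": 0, "wx": 0, "wy": 0, "wz": 0, "claw": 8},
  {"dx": 0.4, "dy": 0, "dz": 0, "wx": 0, "wy": 0, "wz": 0, "claw": 8},
  {"dx": 0.4, "dy": 0, "dz": 0, "wx": 0, "wy": 0, "wz": 0, "claw": 8},
  {"dx": 0, "dy": 0, "dz": 0, "wx": 0, "wy": 0, "wz": 0, "claw": 8},
  {"dx": 0, "dy": 0, "dz": 0, "wx": 0, "wy": 0, "wz": 0, "claw": 8},
  {"dx": 0, "dy": 0, "dz": 0, "wx": 0, "wy": 0, "wz": 0, "claw": 8},
  {"dx": 0, "dy": 0, "dz": 0, "wx": 0, "wy": 0, "wz": 0, "claw": 8},
  {"dx": 0, "dy": 0, "dz": 0, "wx": 0, "wy": 0, "wz": 0, "claw": 8},
  {"dx": 0, "dy": 0, "dz": 0, "wx": 0, "wy": 0, "wz": 0, "claw": 8},
  {"dx": 0, "dy": 0, "dz": 0, "wx": 0, "wy": 0, "wz": 0, "claw": 8},
], newtons=100)

```text
time: 15.1
eef_pos: [0.5142, 0.0007, 0.0398]
ee_rot: [[-0.002, 0.995, -0.102], [0.002, -0.102, -0.995], [-1.0, -0.002, -0.002]]
contact_force: [0.1, -0.3, -1.1]
opening: 0.0156
```

Run:
```python
from h import *
s=state(); sc=cam("scene")
for X in [(.525,.105,.038),(.525,.105,.039)]: print(proj(sc,X))
```

```text
t 15.10 pos [0.5142 0.0007 0.0398] yaw -5.85 tilt [-0.0019  0.0021] F [ 0.1 -0.3 -1.1] open 0.0156 q [-0.16  0.38 -0.43  0.76  0.    1.51]
[[297.31787181 248.5192135 ]]
[[297.30927498 248.2843718 ]]
```

Emit:
drive_tool([
  {"dx": 0.3, "dy": 0, "dz": 0, "wx": 0, "wy": 0, "wz": 0, "claw": 8},
  {"dx": 0.3, "dy": 0, "dz": 0, "wx": 0, "wy": 0, "wz": 0, "claw": 8},
  {"dx": 0.3, "dy": 0, "dz": 0, "wx": 0, "wy": 0, "wz": 0, "claw": 8},
  {"dx": 0.3, "dy": 0, "dz": 0, "wx": 0, "wy": 0, "wz": 0, "claw": 8},
  {"dx": 0, "dy": 0, "dz": 0, "wx": 0, "wy": 0, "wz": 0, "claw": 8},
  {"dx": 0, "dy": 0, "dz": 0, "wx": 0, "wy": 0, "wz": 0, "claw": 8},
  {"dx": 0, "dy": 0, "dz": 0, "wx": 0, "wy": 0, "wz": 0, "claw": 8},
  {"dx": 0, "dy": 0, "dz": 0, "wx": 0, "wy": 0, "wz": 0, "claw": 8},
  {"dx": 0, "dy": 0, "dz": 0, "wx": 0, "wy": 0, "wz": 0, "claw": 8},
  {"dx": 0, "dy": 0, "dz": 0, "wx": 0, "wy": 0, "wz": 0, "claw": 8},
], newtons=100)

```text
time: 16.15
eef_pos: [0.5143, 0.0005, 0.0391]
ee_rot: [[-0.001, 0.995, -0.102], [0.002, -0.102, -0.995], [-1.0, -0.002, -0.002]]
contact_force: [-4.0, -2.7, 10.5]
opening: 0.016
```

Run:
```python
from h import *
s=state(); print(s["torque"].round(2)); c=cam("wrist","w11")
```

```text
t 16.15 pos [5.143e-01 5.000e-04 3.910e-02] yaw -5.85 tilt [-0.0014  0.0017] F [-4.  -2.7 10.5] open 0.0160 q [-0.16  0.38 -0.43  0.76  0.    1.51]
[-0.06  0.58  0.12]
```

View pics/w11.png

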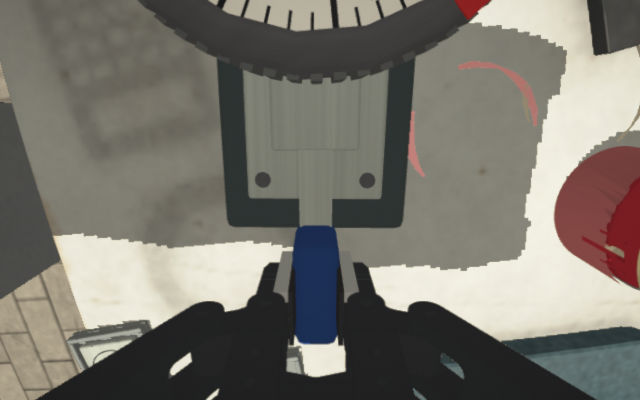

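Run:
```python
from h import *
plan([((.5143,.0005,.219),-5.85,5,36),((.484,.189,.22),119,15,36)])
```

```text
0 {"dx": -36.0, "dy": -0.1, "dz": -0.1, "wy": -0.002, "wz": 0.002, "claw": 36}
1 {"dx": -36.0, "dy": 0.1, "dz": 0.1, "claw": 36}
2 {"dx": -35.9, "claw": 36}
3 {"dx": -36.0, "claw": 36}
4 {"dx": -36.0, "claw": 36}
5 {"dx": -0.1, "dy": -3.3, "dz": -12.3, "wx": -0.145, "claw": 36}
6 {"dy": -1.5, "dz": -12.6, "wx": -0.146, "wy": 0.001, "claw": 36}
7 {"dx": -0.1, "dy": 0.4, "dz": -12.8, "wx": -0.145, "claw": 36}
8 {"dx": -0.1, "dy": 2.2, "dz": -12.5, "wx": -0.145, "claw": 36}
9 {"dy": 4.0, "dz": -12.1, "wx": -0.145, "wz": -0.001, "claw": 36}
10 {"dx": -0.1, "dy": 5.7, "dz": -11.3, "wx": -0.146, "claw": 36}
11 {"dx": -0.1, "dy": 7.3, "dz": -10.5, "wx": -0.145, "claw": 36}
12 {"dy": 8.7, "dz": -9.2, "wx": -0.145, "claw": 36}
13 {"dx": -0.1, "dy": 10.0, "dz": -7.9, "wx": -0.145, "claw": 36}
14 {"dx": -0.1, "dy": 11.0, "dz": -6.4, "wx": -0.146, "wy": -0.001, "claw": 36}
15 {"dy": 11.9, "dz": -4.7, "wx": -0.145, "claw": 36}
16 {"dx": -0.1, "dy": 12.4, "dz": -3.0, "wx": -0.145, "claw": 36}
17 {"dx": -0.1, "dy": 12.6, "dz": -1.1, "wx": -0.145, "claw": 36}
18 {"dx": -0.1, "dy": 12.7, "dz": 0.7, "wx": -0.146, "claw": 36}
19 {"dy": 12.5, "dz": 2.6, "wx": -0.145, "claw": 36}
```

Emit:
drive_tool([
  {"dx": 0, "dy": 0, "dz": 0, "wx": 0, "wy": 0, "wz": 0, "claw": 36},
  {"dx": 0, "dy": 0, "dz": 0, "wx": 0, "wy": 0, "wz": 0, "claw": 36},
  {"dx": 0, "dy": 0, "dz": 0, "wx": 0, "wy": 0, "wz": 0, "claw": 36},
  {"dx": 0, "dy": 0, "dz": 0, "wx": 0, "wy": 0, "wz": 0, "claw": 36},
  {"dx": -10, "dy": 0, "dz": 0, "wx": 0, "wy": 0, "wz": 0, "claw": 36},
  {"dx": -35, "dy": 0, "dz": 0, "wx": 0, "wy": 0, "wz": 0, "claw": 36},
  {"dx": -35, "dy": 0, "dz": 0, "wx": 0, "wy": 0, "wz": 0, "claw": 36},
  {"dx": -35, "dy": 0, "dz": 0, "wx": 0, "wy": 0, "wz": 0, "claw": 36},
  {"dx": -35, "dy": 0, "dz": 0, "wx": 0, "wy": 0, "wz": 0, "claw": 36},
  {"dx": -30, "dy": 0, "dz": 0, "wx": 0, "wy": 0, "wz": 0, "claw": 36},
], newtons=20)

```text
time: 17.2
eef_pos: [0.5144, 0.0003, 0.2213]
ee_rot: [[-0.0, 0.995, -0.102], [0.002, -0.102, -0.995], [-1.0, -0.001, -0.002]]
contact_force: [1.0, -0.5, -0.3]
opening: 0.0361
```

Run:
```python
from h import *
s=state(); c=cam("wrist","w12"); sc=cam("scene"); crop(sc,300,235,60,6,"s12")
```

```text
t 17.20 pos [5.144e-01 3.000e-04 2.213e-01] yaw -5.85 tilt [-0.0005  0.0019] F [ 1.  -0.5 -0.3] open 0.0361 q [-0.16  0.25 -0.1   1.23  0.    1.51]
s12 origin 240 190 scale 6
```

View pics/w12.png

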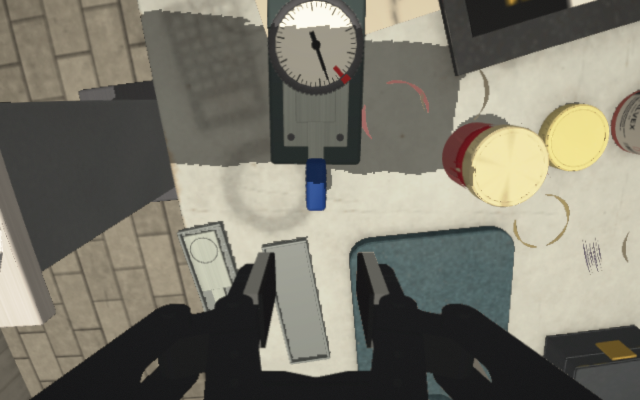

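View pics/s12.png

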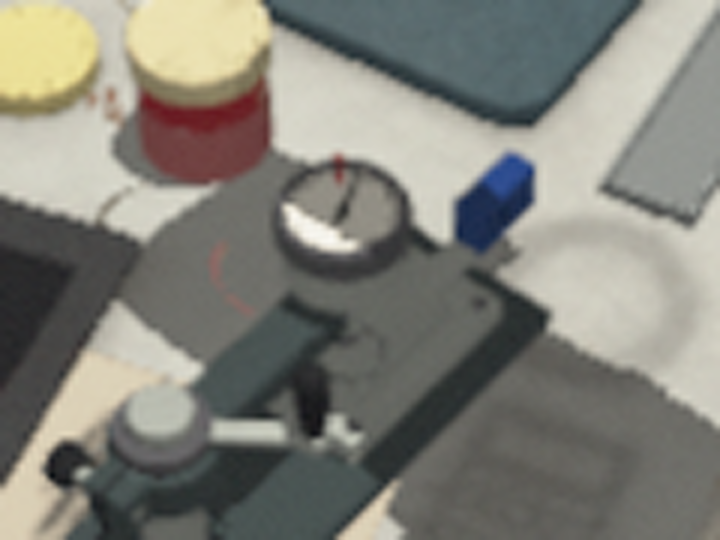

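The plate lies flat on the table after release, with its grip at (316,185) in the wrist view and centred between the table screws. Next I bring the lever back.

Emit:
drive_tool([
  {"dx": 0, "dy": -3, "dz": -12, "wx": -0.145, "wy": -0.001, "wz": 0.001, "claw": 36},
  {"dx": 0, "dy": -1.5, "dz": -12.6, "wx": -0.145, "wy": 0, "wz": 0, "claw": 36},
  {"dx": 0, "dy": 0.4, "dz": -12.8, "wx": -0.145, "wy": 0, "wz": 0, "claw": 36},
  {"dx": 0, "dy": 2.2, "dz": -12.5, "wx": -0.145, "wy": 0, "wz": 0, "claw": 36},
  {"dx": 0, "dy": 4, "dz": -12, "wx": -0.145, "wy": 0, "wz": 0, "claw": 36},
  {"dx": 0, "dy": 5.7, "dz": -11.3, "wx": -0.145, "wy": 0, "wz": 0, "claw": 36},
  {"dx": 0, "dy": 7.3, "dz": -10.5, "wx": -0.145, "wy": 0, "wz": 0, "claw": 36},
  {"dx": 0, "dy": 8.7, "dz": -9.2, "wx": -0.145, "wy": 0, "wz": 0, "claw": 36},
  {"dx": 0, "dy": 10, "dz": -8, "wx": -0.145, "wy": 0, "wz": 0, "claw": 36},
  {"dx": 0, "dy": 11, "dz": -6.4, "wx": -0.145, "wy": 0, "wz": 0, "claw": 36},
], newtons=20)

```text
time: 18.3
eef_pos: [0.4942, 0.1261, 0.2187]
ee_rot: [[-0.001, 0.215, 0.977], [0.001, 0.977, -0.215], [-1.0, 0.001, -0.002]]
contact_force: [0.2, 0.0, -0.6]
opening: 0.0361
```

Emit:
drive_tool([
  {"dx": 0, "dy": 11.9, "dz": -4.7, "wx": -0.145, "wy": 0, "wz": 0, "claw": 36},
  {"dx": 0, "dy": 12.4, "dz": -3, "wx": -0.145, "wy": 0, "wz": 0, "claw": 36},
  {"dx": 0, "dy": 12.6, "dz": -1, "wx": -0.145, "wy": 0, "wz": 0, "claw": 36},
  {"dx": 0, "dy": 12.7, "dz": 0.7, "wx": -0.145, "wy": 0, "wz": 0, "claw": 36},
  {"dx": 0, "dy": 12.5, "dz": 2.6, "wx": -0.145, "wy": 0, "wz": 0, "claw": 36},
  {"dx": 0, "dy": 0, "dz": 0, "wx": 0, "wy": 0, "wz": 0, "claw": 36},
  {"dx": 0, "dy": 0, "dz": 0, "wx": 0, "wy": 0, "wz": 0, "claw": 36},
  {"dx": 0, "dy": 0, "dz": 0, "wx": 0, "wy": 0, "wz": 0, "claw": 36},
  {"dx": 0, "dy": 0, "dz": 0, "wx": 0, "wy": 0, "wz": 0, "claw": 36},
  {"dx": 0, "dy": 0, "dz": 0, "wx": 0, "wy": 0, "wz": 0, "claw": 36},
], newtons=20)

```text
time: 19.3
eef_pos: [0.485, 0.1881, 0.2188]
ee_rot: [[-0.001, -0.48, 0.877], [0.001, 0.877, 0.48], [-1.0, 0.001, -0.0]]
contact_force: [-0.0, 0.1, -0.4]
opening: 0.0359
```

Run:
```python
from h import *
s=state(); c=cam("wrist","w13"); crop(c,316,230,70,6,"w13c")
for X in [(.4825,.1905,.143),(.537,.22,.113),(.525,.105,.138)]: print(proj(c,X).round(1))
```

```text
t 19.30 pos [0.485  0.1881 0.2188] yaw 118.68 tilt [-0.0011  0.001 ] F [-0.   0.1 -0.4] open 0.0359 q [ 0.21  0.26 -0.09  1.22  0.   -0.29]
w13c origin 246 177 scale 6
[[320.2 213.5]]
[[319.  276.7]]
[[176.7 205.9]]
```

View pics/w13.png

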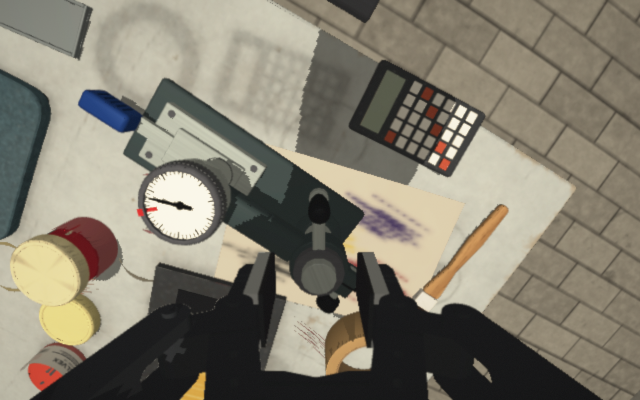

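View pics/w13c.png

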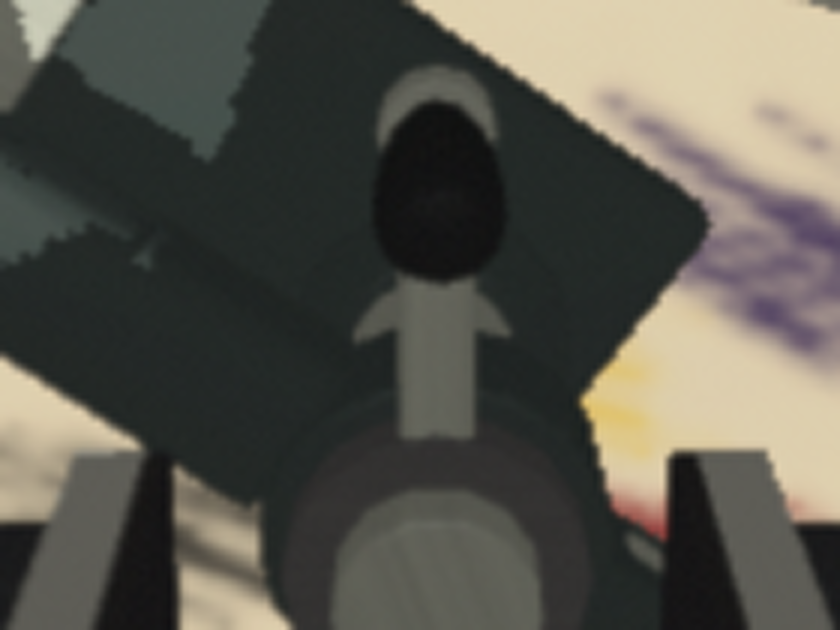

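Emit:
drive_tool([
  {"dx": 15, "dy": 1.7, "dz": -0.6, "wx": 0, "wy": 0, "wz": 0, "claw": 36},
  {"dx": 22, "dy": 2, "dz": -0.6, "wx": 0, "wy": 0, "wz": 0, "claw": 36},
  {"dx": 22, "dy": 0, "dz": 0, "wx": 0, "wy": 0, "wz": 0, "claw": 36},
  {"dx": 20, "dy": 0, "dz": 0, "wx": 0, "wy": 0, "wz": 0, "claw": 36},
  {"dx": 16, "dy": 0, "dz": 0, "wx": 0, "wy": 0, "wz": 0, "claw": 36},
  {"dx": 11, "dy": 0, "dz": 0, "wx": 0, "wy": 0, "wz": 0, "claw": 30},
  {"dx": 0, "dy": 0, "dz": 0, "wx": 0, "wy": 0, "wz": 0, "claw": 8},
  {"dx": 0, "dy": 0, "dz": 0, "wx": 0, "wy": 0, "wz": 0, "claw": 8},
  {"dx": 0, "dy": 0, "dz": 0, "wx": 0, "wy": 0, "wz": 0, "claw": 8},
  {"dx": 0, "dy": 0, "dz": 0, "wx": 0, "wy": 0, "wz": 0, "claw": 8},
], newtons=20)

```text
time: 20.35
eef_pos: [0.4816, 0.1911, 0.1126]
ee_rot: [[-0.002, -0.481, 0.877], [0.001, 0.877, 0.481], [-1.0, 0.001, -0.001]]
contact_force: [0.9, -1.2, -16.9]
opening: 0.0139
```

Run:
```python
from h import *
s=state()
p=s["eef_pos"];C=np.array([.537,.220,p[2]]);r=p-C
print(np.linalg.norm(r),np.degrees(np.arctan2(r[1],r[0])))
y0=118.7
w=[]
for k in range(1,16):
    q=C+R.from_rotvec([0,0,-np.radians(6*k)]).apply(r); w.append((q,y0-6*k,1,8))
plan(w)
```

```text
t 20.35 pos [0.4816 0.1911 0.1126] yaw 118.77 tilt [-0.0019  0.0006] F [  0.9  -1.2 -16.9] open 0.0139 q [ 0.22  0.32 -0.3   0.95  0.   -0.28]
0.062444048811553125 -152.45089879757413
0 {"dy": 6.5, "dz": 0.5, "wx": 0.106, "wy": -0.001, "wz": -0.001, "claw": 8}
1 {"dy": 6.5, "dz": 0.5, "wx": 0.105, "wy": -0.001, "claw": 8}
2 {"dy": 6.5, "dz": 0.4, "wx": 0.104, "claw": 8}
3 {"dy": 6.6, "dz": 0.5, "wx": 0.105, "claw": 8}
4 {"dy": 6.5, "dz": 0.5, "wx": 0.105, "claw": 8}
5 {"dy": 6.5, "dz": 0.4, "wx": 0.104, "wz": -0.001, "claw": 8}
6 {"dy": 6.5, "dz": 0.5, "wx": 0.105, "claw": 8}
7 {"dy": 6.5, "dz": 0.5, "wx": 0.105, "claw": 8}
8 {"dy": 6.6, "dz": 0.5, "wx": 0.105, "claw": 8}
9 {"dy": 6.5, "dz": 0.4, "wx": 0.104, "claw": 8}
10 {"dy": 6.5, "dz": 0.5, "wx": 0.105, "wy": 0.001, "claw": 8}
11 {"dy": 6.5, "dz": 0.5, "wx": 0.105, "claw": 8}
12 {"dy": 6.5, "dz": 0.4, "wx": 0.105, "claw": 8}
13 {"dy": 6.6, "dz": 0.5, "wx": 0.104, "claw": 8}
14 {"dy": 6.5, "dz": 0.5, "wx": 0.105, "claw": 8}
```

Emit:
drive_tool([
  {"dx": 0, "dy": 6.5, "dz": 0.5, "wx": 0.105, "wy": 0, "wz": 0, "claw": 8},
  {"dx": 0, "dy": 6.5, "dz": 0.5, "wx": 0.105, "wy": 0, "wz": 0, "claw": 8},
  {"dx": 0, "dy": 6.5, "dz": 0.4, "wx": 0.105, "wy": 0, "wz": 0, "claw": 8},
  {"dx": 0, "dy": 6.5, "dz": 0.5, "wx": 0.105, "wy": 0, "wz": 0, "claw": 8},
  {"dx": 0, "dy": 6.5, "dz": 0.5, "wx": 0.105, "wy": 0, "wz": 0, "claw": 8},
  {"dx": 0, "dy": 6.5, "dz": 0.4, "wx": 0.105, "wy": 0, "wz": 0, "claw": 8},
  {"dx": 0, "dy": 6.5, "dz": 0.5, "wx": 0.105, "wy": 0, "wz": 0, "claw": 8},
  {"dx": 0, "dy": 6.5, "dz": 0.5, "wx": 0.105, "wy": 0, "wz": 0, "claw": 8},
  {"dx": 0, "dy": 6.5, "dz": 0.5, "wx": 0.105, "wy": 0, "wz": 0, "claw": 8},
  {"dx": 0, "dy": 6.5, "dz": 0.4, "wx": 0.105, "wy": 0, "wz": 0, "claw": 8},
], newtons=20)

```text
time: 21.35
eef_pos: [0.4847, 0.2535, 0.1126]
ee_rot: [[-0.001, 0.525, 0.851], [0.0, 0.851, -0.525], [-1.0, -0.0, -0.001]]
contact_force: [4.7, -3.2, -19.8]
opening: 0.0138
```

Emit:
drive_tool([
  {"dx": 0, "dy": 6.5, "dz": 0.5, "wx": 0.105, "wy": 0, "wz": 0, "claw": 8},
  {"dx": 0, "dy": 6.5, "dz": 0.5, "wx": 0.105, "wy": 0, "wz": 0, "claw": 8},
  {"dx": 0, "dy": 6.5, "dz": 0.4, "wx": 0.105, "wy": 0, "wz": 0, "claw": 8},
  {"dx": 0, "dy": 6.5, "dz": 0.5, "wx": 0.105, "wy": 0, "wz": 0, "claw": 8},
  {"dx": 0, "dy": 4, "dz": 0.3, "wx": 0.065, "wy": 0, "wz": 0, "claw": 8},
  {"dx": 0, "dy": 2, "dz": 0.2, "wx": 0.032, "wy": 0, "wz": 0, "claw": 8},
  {"dx": 0, "dy": 1, "dz": 0, "wx": 0.016, "wy": 0, "wz": 0, "claw": 8},
  {"dx": 0, "dy": 1, "dz": 0, "wx": 0.016, "wy": 0, "wz": 0, "claw": 8},
  {"dx": 0, "dy": 0, "dz": 0, "wx": 0, "wy": 0, "wz": 0, "claw": 8},
  {"dx": 0, "dy": 0, "dz": 0, "wx": 0, "wy": 0, "wz": 0, "claw": 8},
], newtons=20)

```text
time: 22.35
eef_pos: [0.5078, 0.2746, 0.1125]
ee_rot: [[-0.005, 0.89, 0.456], [-0.001, 0.456, -0.89], [-1.0, -0.005, -0.001]]
contact_force: [-8.5, -7.6, -8.3]
opening: 0.0138
```

Run:
```python
from h import *
s=state();r=s["eef_pos"]-[.537,.220,0]
print(np.linalg.norm(r[:2]),np.degrees(np.arctan2(r[1],r[0])),"F tool",(s["ee_rot"].T@s["contact_force"]).round(1))
```

```text
t 22.35 pos [0.5078 0.2746 0.1125] yaw 27.15 tilt [-0.0049 -0.0014] F [-8.5 -7.6 -8.3] open 0.0138 q [ 0.35  0.41 -0.15  1.01  0.    1.45]
0.06196408156966571 118.1503909684105 F tool [  8.4 -11.    2.8]
```

Run:
```python
from h import *
plan([((.5075,.2748,.2325),27.15,4,36),((.519,.045,.2325),-6,7,36)])
```

```text
0 {"dx": -30.0, "dy": -0.2, "dz": -0.1, "wy": -0.001, "wz": 0.005, "claw": 36}
1 {"dx": -30.0, "dz": -0.1, "claw": 36}
2 {"dx": -30.0, "dy": -0.1, "claw": 36}
3 {"dx": -30.0, "dz": -0.1, "claw": 36}
4 {"dy": -13.5, "dz": 30.0, "wx": 0.083, "claw": 36}
5 {"dy": -11.0, "dz": 30.9, "wx": 0.082, "claw": 36}
6 {"dy": -8.4, "dz": 31.8, "wx": 0.083, "claw": 36}
7 {"dy": -5.8, "dz": 32.4, "wx": 0.083, "claw": 36}
8 {"dy": -3.0, "dz": 32.7, "wx": 0.082, "claw": 36}
9 {"dy": -0.4, "dz": 32.9, "wx": 0.083, "claw": 36}
10 {"dy": 2.4, "dz": 32.8, "wx": 0.083, "claw": 36}
```

Emit:
drive_tool([
  {"dx": 0, "dy": -0.5, "dz": 0, "wx": 0, "wy": 0, "wz": 0, "claw": 36},
  {"dx": 0, "dy": 0, "dz": 0, "wx": 0, "wy": 0, "wz": 0, "claw": 36},
  {"dx": 0, "dy": 0, "dz": 0, "wx": 0, "wy": 0, "wz": 0, "claw": 36},
  {"dx": -20, "dy": 0, "dz": 0, "wx": 0, "wy": 0, "wz": 0.005, "claw": 36},
  {"dx": -35, "dy": 0, "dz": 0, "wx": 0, "wy": 0, "wz": 0, "claw": 36},
  {"dx": -35, "dy": 0, "dz": 0, "wx": 0, "wy": 0, "wz": 0, "claw": 36},
  {"dx": -30, "dy": 0, "dz": 0, "wx": 0, "wy": 0, "wz": 0, "claw": 36},
  {"dx": 0, "dy": -13.5, "dz": 30, "wx": 0.083, "wy": 0, "wz": 0, "claw": 36},
  {"dx": 0, "dy": -11, "dz": 31, "wx": 0.083, "wy": 0, "wz": 0, "claw": 36},
  {"dx": 0, "dy": -8, "dz": 32, "wx": 0.083, "wy": 0, "wz": 0, "claw": 36},
], newtons=20)

```text
time: 23.35
eef_pos: [0.5148, 0.1758, 0.2333]
ee_rot: [[0.005, 0.975, 0.221], [0.004, 0.221, -0.975], [-1.0, 0.006, -0.002]]
contact_force: [-0.1, 0.6, -0.3]
opening: 0.0357
```

Emit:
drive_tool([
  {"dx": 0, "dy": -6, "dz": 32.5, "wx": 0.083, "wy": 0, "wz": 0, "claw": 36},
  {"dx": 0, "dy": -3, "dz": 32.7, "wx": 0.083, "wy": 0, "wz": 0, "claw": 50},
  {"dx": 0, "dy": 0, "dz": 33, "wx": 0.083, "wy": 0, "wz": 0, "claw": 60},
  {"dx": 0, "dy": 2.4, "dz": 33, "wx": 0.083, "wy": 0, "wz": 0, "claw": 75},
  {"dx": 0, "dy": 0, "dz": 0, "wx": 0, "wy": 0, "wz": 0, "claw": 80},
  {"dx": 0, "dy": 0, "dz": 0, "wx": 0, "wy": 0, "wz": 0, "claw": 80},
  {"dx": 0, "dy": 0, "dz": 0, "wx": 0, "wy": 0, "wz": 0, "claw": 80},
  {"dx": 0, "dy": 0, "dz": 0, "wx": 0, "wy": 0, "wz": 0, "claw": 80},
  {"dx": 0, "dy": 0, "dz": 0, "wx": 0, "wy": 0, "wz": 0, "claw": 80},
  {"dx": 0, "dy": 0, "dz": 0, "wx": 0, "wy": 0, "wz": 0, "claw": 80},
], newtons=20)

```text
time: 24.35
eef_pos: [0.5211, 0.0453, 0.2322]
ee_rot: [[0.003, 0.994, -0.106], [0.003, -0.106, -0.994], [-1.0, 0.003, -0.004]]
contact_force: [-0.2, 0.3, -0.3]
opening: 0.0801
```

Run:
```python
from h import *
s=state(); c=cam("wrist","w14"); u,v=proj(c,(.525,.105,.138))[0]; print(u,v); crop(c,u,v,70,6,"w14c")
sc=cam("scene"); crop(sc,290,245,60,6,"s14")
np.save("c14.npy",dict(P=c["P"],O=c["O"]),allow_pickle=True)
for n in "dial_center","zero_mark","pointer_tip":
    print(n,[(np.round(uv(h),1),round(h["p"],2)) for h in bot.look_for(n,"wrist")[:2]])
```

```text
t 24.35 pos [0.5211 0.0453 0.2322] yaw -6.08 tilt [0.0035 0.0034] F [-0.2  0.3 -0.3] open 0.0801 q [-0.07  0.26 -0.05  1.26  0.    1.61]
310.70186036516435 122.0352130629721
w14c origin 240 69 scale 6
s14 origin 230 200 scale 6
dial_center [(array([310.6, 102.3]), 0.65)]
zero_mark [(array([311.4, 116.9]), 0.96)]
pointer_tip [(array([313.7, 117.9]), 0.48)]
```

View pics/w14.png

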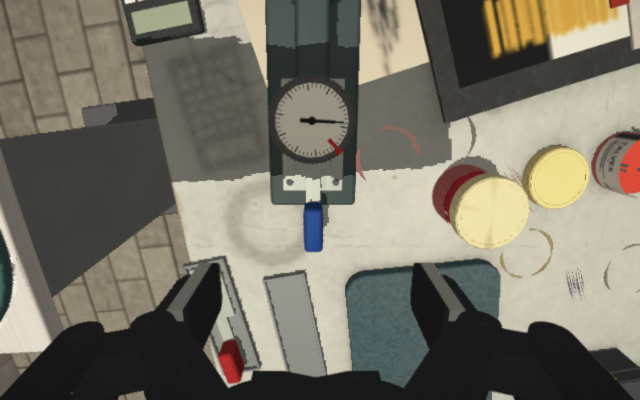

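View pics/w14c.png

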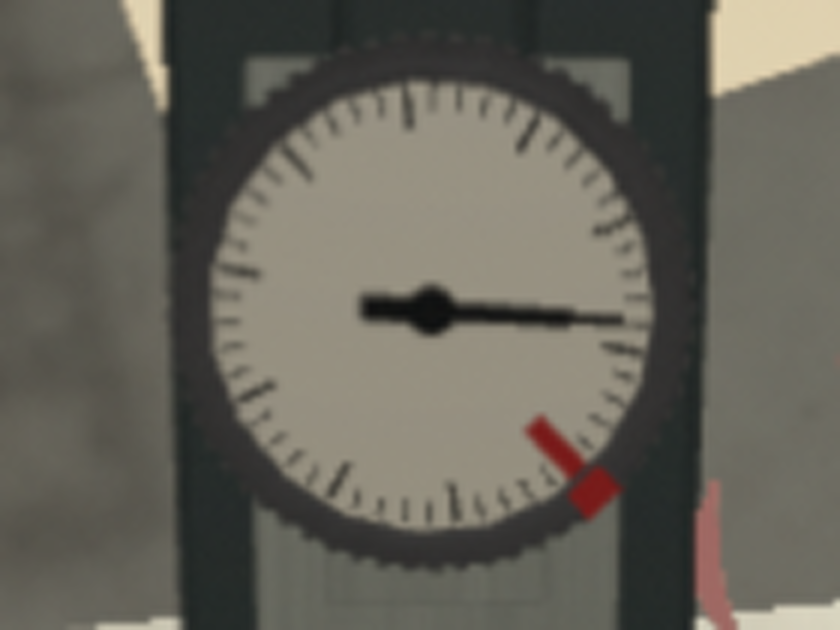

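View pics/s14.png

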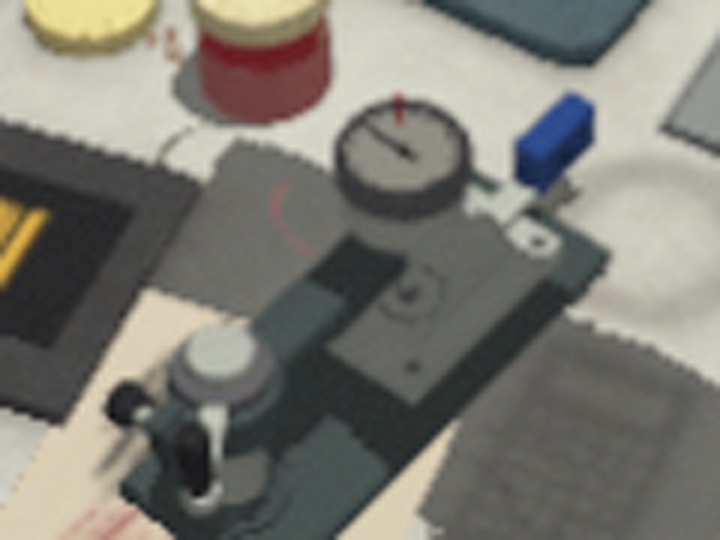

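Run:
```python
from h import *
c=cam("wrist")
f=lambda x,y,z:onplane(c,240+x/6,69+y/6,z)
o=f(431,311,.135);p=f(622,320,.135);m=f(556,447,.134);t=f(595,490,.138)
for n,a in [("ptr",p),("mark",m),("tab",t)]:
    d=(a-o)[:2];print(n,np.linalg.norm(d),np.degrees(np.arctan2(d[1],d[0])))
print("centre",o,"bezel by rim", f((172+692)/2,(42+570)/2,.138))
plan([((.5255,.105,.19),-6,5,80),((.5255,.105,.116),-6,5,80)])
```

```text
ptr 0.02114999457538958 -8.771034021446955
mark 0.020614408420758353 -53.19889578028897
tab 0.026629743872057302 -52.871492638763634
centre [0.52583828 0.10508749 0.135     ] bezel by rim [0.5260468  0.10577113 0.138     ]
0 {"dx": 8.5, "dy": -0.4, "dz": -12.0, "wy": -0.004, "wz": -0.003, "claw": 80}
1 {"dx": 8.4, "dy": -0.4, "dz": -12.1, "wx": -0.001, "claw": 80}
2 {"dx": 8.4, "dy": -0.4, "dz": -12.1, "claw": 80}
3 {"dx": 8.5, "dy": -0.4, "dz": -12.0, "wx": -0.001, "claw": 80}
4 {"dx": 8.4, "dy": -0.4, "dz": -12.1, "claw": 80}
5 {"dx": 14.8, "claw": 80}
6 {"dx": 14.8, "claw": 80}
7 {"dx": 14.8, "claw": 80}
8 {"dx": 14.8, "claw": 80}
9 {"dx": 14.8, "claw": 80}
```

Emit:
drive_tool([
  {"dx": 8.4, "dy": -0.4, "dz": -12, "wx": 0, "wy": -0.003, "wz": -0.003, "claw": 83},
  {"dx": 8.4, "dy": -0.4, "dz": -12, "wx": 0, "wy": 0, "wz": 0, "claw": 83},
  {"dx": 8.4, "dy": -0.4, "dz": -12, "wx": 0, "wy": 0, "wz": 0, "claw": 83},
  {"dx": 8.4, "dy": -0.4, "dz": -12, "wx": 0, "wy": 0, "wz": 0, "claw": 83},
  {"dx": 8.4, "dy": -0.4, "dz": -12, "wx": 0, "wy": 0, "wz": 0, "claw": 83},
  {"dx": 15, "dy": 0, "dz": 0, "wx": 0, "wy": 0, "wz": 0, "claw": 83},
  {"dx": 15, "dy": 0, "dz": 0, "wx": 0, "wy": 0, "wz": 0, "claw": 83},
  {"dx": 15, "dy": 0, "dz": 0, "wx": 0, "wy": 0, "wz": 0, "claw": 83},
  {"dx": 15, "dy": 0, "dz": 0, "wx": 0, "wy": 0, "wz": 0, "claw": 83},
  {"dx": 13, "dy": 0, "dz": 0, "wx": 0, "wy": 0, "wz": 0, "claw": 83},
], newtons=25)

```text
time: 25.65
eef_pos: [0.5253, 0.1055, 0.116]
ee_rot: [[-0.0, 0.994, -0.106], [0.001, -0.106, -0.994], [-1.0, -0.0, -0.001]]
contact_force: [-0.0, -0.9, -0.2]
opening: 0.0831
```

Run:
```python
from h import *
s=state(); c=cam("wrist","w15")
```

```text
t 25.65 pos [0.5253 0.1055 0.116 ] yaw -6.11 tilt [-0.0004  0.0006] F [-0.  -0.9 -0.2] open 0.0831 q [ 0.05  0.34 -0.26  0.97  0.    1.72]
```

View pics/w15.png

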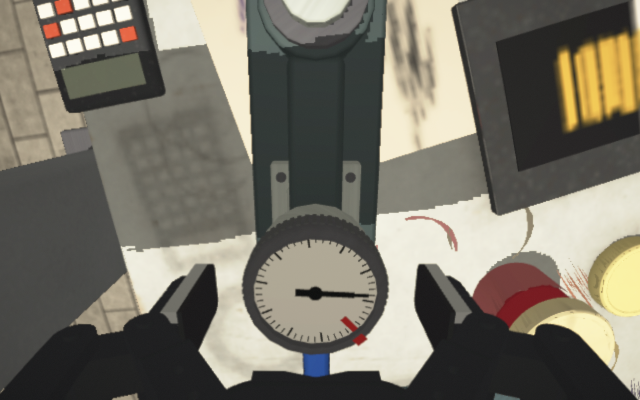

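Emit:
drive_tool([
  {"dx": 0, "dy": 0, "dz": 0, "wx": 0, "wy": 0, "wz": 0, "claw": 65},
  {"dx": 0, "dy": 0, "dz": 0, "wx": 0, "wy": 0, "wz": 0, "claw": 50},
  {"dx": 0, "dy": 0, "dz": 0, "wx": 0, "wy": 0, "wz": 0, "claw": 50},
  {"dx": 0, "dy": 0, "dz": 0, "wx": 0, "wy": 0, "wz": 0, "claw": 50},
  {"dx": 0, "dy": 0, "dz": 0, "wx": 0, "wy": 0, "wz": 0, "claw": 50},
  {"dx": 0, "dy": 0, "dz": 0, "wx": 0, "wy": 0, "wz": 0, "claw": 50},
  {"dx": 0, "dy": 0, "dz": 0, "wx": 0, "wy": 0, "wz": 0, "claw": 50},
  {"dx": 0, "dy": 0, "dz": 0, "wx": 0, "wy": 0, "wz": 0, "claw": 50},
  {"dx": 0, "dy": 0, "dz": 0, "wx": 0, "wy": 0, "wz": 0, "claw": 50},
  {"dx": 0, "dy": 0, "dz": 0, "wx": 0, "wy": 0, "wz": 0, "claw": 50},
], newtons=30)

```text
time: 26.7
eef_pos: [0.525, 0.1052, 0.1179]
ee_rot: [[-0.0, 0.994, -0.107], [0.001, -0.107, -0.994], [-1.0, -0.0, -0.001]]
contact_force: [-5.1, 2.2, 3.6]
opening: 0.0569
```

Emit:
drive_tool([
  {"dx": 0, "dy": 0, "dz": 0, "wx": -0.08, "wy": 0, "wz": 0, "claw": 50},
  {"dx": 0, "dy": 0, "dz": 0, "wx": -0.1, "wy": 0, "wz": 0, "claw": 50},
  {"dx": 0, "dy": 0, "dz": 0, "wx": -0.1, "wy": 0, "wz": 0, "claw": 50},
  {"dx": 0, "dy": 0, "dz": 0, "wx": -0.1, "wy": 0, "wz": 0, "claw": 50},
  {"dx": 0, "dy": 0, "dz": 0, "wx": -0.1, "wy": 0, "wz": 0, "claw": 50},
  {"dx": 0, "dy": 0, "dz": 0, "wx": -0.1, "wy": 0, "wz": 0, "claw": 50},
  {"dx": 0, "dy": 0, "dz": 0, "wx": -0.1, "wy": 0, "wz": 0, "claw": 50},
  {"dx": 0, "dy": 0, "dz": 0, "wx": -0.095, "wy": 0, "wz": 0, "claw": 50},
  {"dx": 0, "dy": 0, "dz": 0, "wx": 0, "wy": 0, "wz": 0, "claw": 50},
  {"dx": 0, "dy": 0, "dz": 0, "wx": 0, "wy": 0, "wz": 0, "claw": 50},
], newtons=30)

```text
time: 27.7
eef_pos: [0.525, 0.1051, 0.1179]
ee_rot: [[-0.0, 0.785, 0.62], [0.001, 0.62, -0.785], [-1.0, 0.0, -0.001]]
contact_force: [-4.4, 1.8, 3.1]
opening: 0.0568
```

Run:
```python
from h import *
s=state(); c=cam("wrist","w16"); crop(c,315,300,80,5,"w16c")
```

```text
t 27.70 pos [0.525  0.1051 0.1179] yaw 38.30 tilt [-0.0003  0.0011] F [-4.4  1.8  3.1] open 0.0568 q [ 0.04  0.34 -0.25  0.98  0.    0.95]
w16c origin 235 240 scale 5
```

View pics/w16c.png

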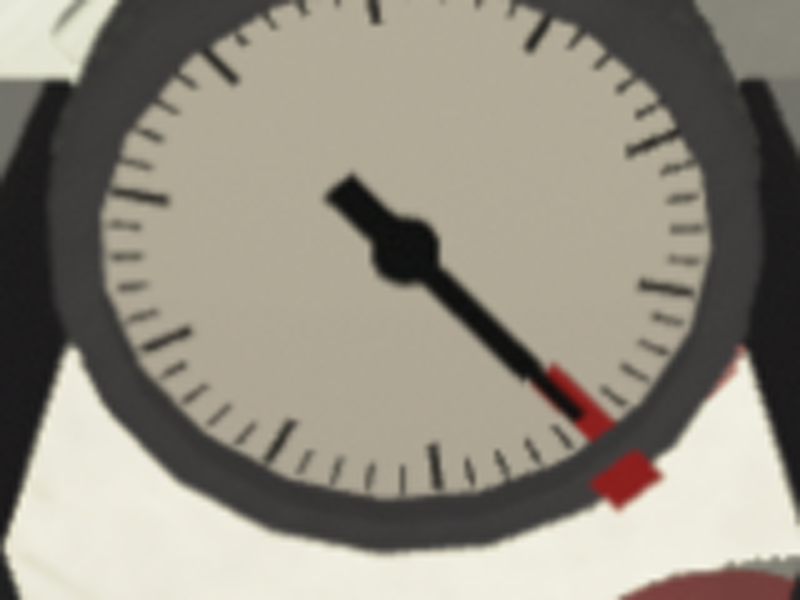

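Run:
```python
from h import *
p,M=plan([((.525,.1051,.158),38.3,2,83)])
plan([((.521,.045,.233),-6,6,83)],M,p)
```

```text
0 {"dx": -20.0, "wy": -0.001, "claw": 83}
1 {"dx": -20.1, "claw": 83}
0 {"dx": -12.5, "dy": -6.7, "dz": 7.5, "wx": 0.129, "claw": 83}
1 {"dx": -12.5, "dy": -5.7, "dz": 8.2, "wx": 0.129, "claw": 83}
2 {"dx": -12.5, "dy": -4.7, "dz": 8.9, "wx": 0.129, "claw": 83}
3 {"dx": -12.5, "dy": -3.4, "dz": 9.5, "wx": 0.128, "claw": 83}
4 {"dx": -12.5, "dy": -2.2, "dz": 9.8, "wx": 0.129, "claw": 83}
5 {"dx": -12.5, "dy": -0.9, "dz": 10.0, "wx": 0.129, "claw": 83}
```

Emit:
drive_tool([
  {"dx": 0, "dy": 0, "dz": 0, "wx": 0, "wy": 0, "wz": 0, "claw": 83},
  {"dx": 0, "dy": 0, "dz": 0, "wx": 0, "wy": 0, "wz": 0, "claw": 83},
  {"dx": 0, "dy": 0, "dz": 0, "wx": 0, "wy": 0, "wz": 0, "claw": 83},
  {"dx": -20, "dy": 0, "dz": 0, "wx": 0, "wy": 0, "wz": 0, "claw": 83},
  {"dx": -20, "dy": 0, "dz": 0, "wx": 0, "wy": 0, "wz": 0, "claw": 83},
  {"dx": -25, "dy": -6, "dz": 7.5, "wx": 0.129, "wy": 0, "wz": 0, "claw": 83},
  {"dx": -25, "dy": -6, "dz": 8, "wx": 0.129, "wy": 0, "wz": 0, "claw": 83},
  {"dx": -25, "dy": -5, "dz": 9, "wx": 0.129, "wy": 0, "wz": 0, "claw": 83},
  {"dx": 0, "dy": -4, "dz": 10, "wx": 0.129, "wy": 0, "wz": 0, "claw": 83},
  {"dx": 0, "dy": -2, "dz": 10, "wx": 0.129, "wy": 0, "wz": 0, "claw": 83},
], newtons=30)

```text
time: 28.75
eef_pos: [0.5223, 0.0535, 0.2331]
ee_rot: [[0.002, 1.0, 0.018], [0.001, 0.018, -1.0], [-1.0, 0.002, -0.0]]
contact_force: [0.9, -0.3, -0.3]
opening: 0.0828
```

Emit:
drive_tool([
  {"dx": 0, "dy": -1, "dz": 10, "wx": 0.129, "wy": 0, "wz": 0, "claw": 83},
  {"dx": 0, "dy": 0, "dz": 10, "wx": 0, "wy": 0, "wz": 0, "claw": 83},
  {"dx": 0, "dy": 0, "dz": 5, "wx": 0, "wy": 0, "wz": 0, "claw": 83},
  {"dx": 0, "dy": 0, "dz": 0, "wx": 0, "wy": 0, "wz": 0, "claw": 83},
  {"dx": 0, "dy": 0, "dz": 0, "wx": 0, "wy": 0, "wz": 0, "claw": 83},
  {"dx": 0, "dy": 0, "dz": 0, "wx": 0, "wy": 0, "wz": 0, "claw": 83},
  {"dx": 0, "dy": 0, "dz": 0, "wx": 0, "wy": 0, "wz": 0, "claw": 83},
  {"dx": 0, "dy": 0, "dz": 0, "wx": 0, "wy": 0, "wz": 0, "claw": 83},
  {"dx": 0, "dy": 0, "dz": 0, "wx": 0, "wy": 0, "wz": 0, "claw": 83},
  {"dx": 0, "dy": 0, "dz": 0, "wx": 0, "wy": 0, "wz": 0, "claw": 83},
], newtons=30)

```text
time: 29.75
eef_pos: [0.5195, 0.0291, 0.2321]
ee_rot: [[0.0, 0.994, -0.106], [0.001, -0.106, -0.994], [-1.0, -0.0, -0.001]]
contact_force: [-0.4, -0.4, 0.5]
opening: 0.0831
```

Run:
```python
from h import *
s=state(); c=cam("wrist","w17"); u,v=proj(c,(.5258,.1055,.136))[0]; print(u,v); crop(c,u,v,60,7,"w17c")
t=cam("top","t17"); sc=cam("scene"); crop(sc,290,245,60,6,"s17")
```

```text
t 29.75 pos [0.5195 0.0291 0.2321] yaw -6.06 tilt [0.0001 0.0007] F [-0.4 -0.4  0.5] open 0.0831 q [-0.1   0.25 -0.06  1.26  0.    1.58]
311.94366079871355 94.95582441759977
w17c origin 251 49 scale 7
s17 origin 230 200 scale 6
```

View pics/w17c.png

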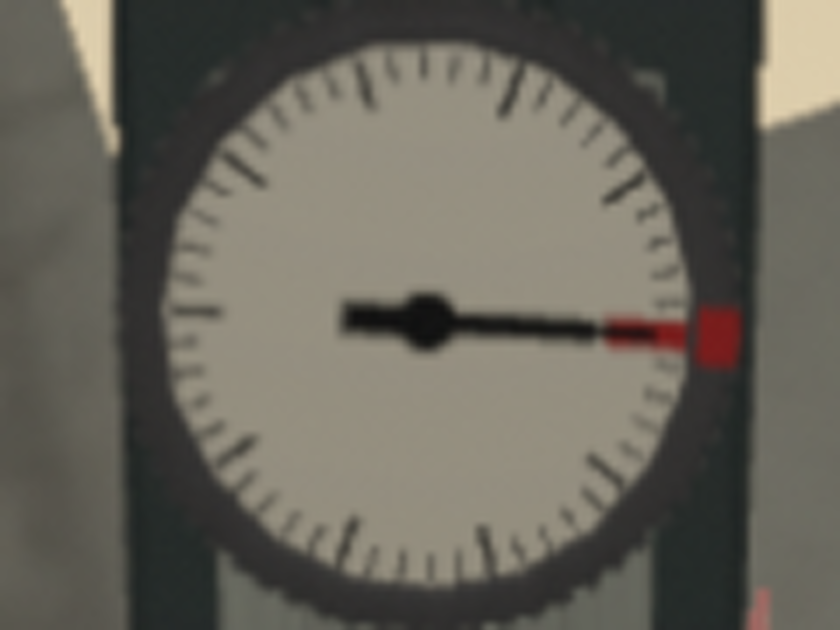

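View pics/s17.png

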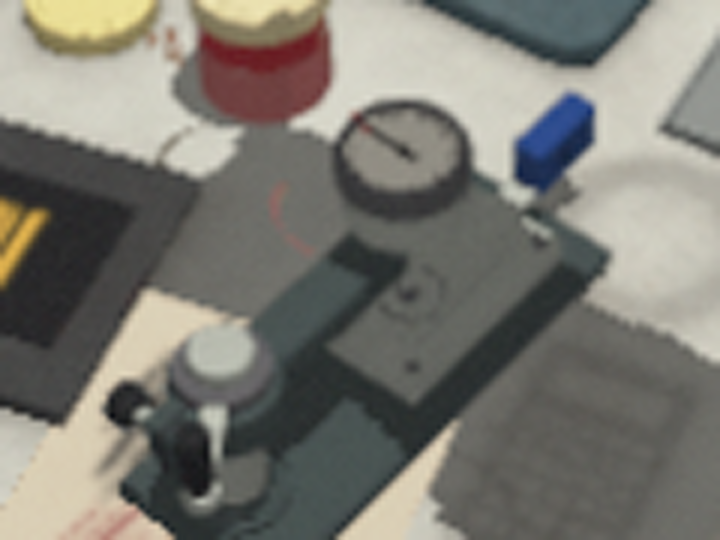

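View pics/w17.png

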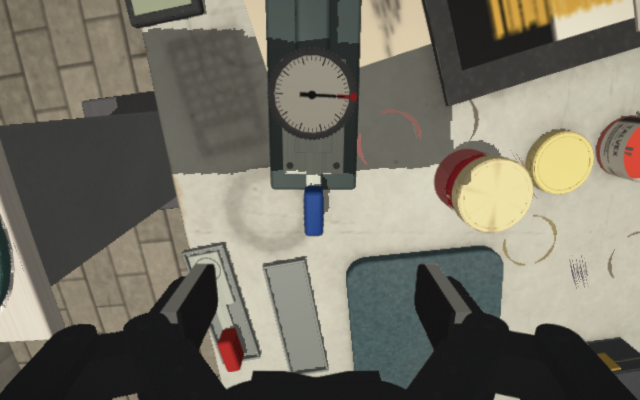

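The red zero mark, at crop (645,333), lies under the pointer tip. The scene view shows the spindle foot inside the ring at (408,293), the lever knob back where it started, and nothing touching the robot. I am handing in.

Run:
```python
from h import *
state(); print(bot.sign_off())
```

```text
t 29.90 pos [0.5195 0.029  0.2322] yaw -6.07 tilt [0.0001 0.0006] F [-0.7 -0.8 -0.2] open 0.0833 q [-0.1   0.25 -0.06  1.26  0.    1.58]
the job is handed in; nothing more can be done
None
```

The gauge is zeroed on the blue plate, and I handed the job in at 29.9 s, well under the 72 s limit.

**What I did:** I swung the lever about 90° to raise the spindle and laid the blue plate flat on the table with its ring under the spindle. I pushed the lever back until the tool felt about 11 N at the stop. Then I turned the bezel 44.4° anticlockwise and backed the open gripper off.

**Last checks:**
- **Spindle:** the scene camera shows its foot inside the ring.
- **Lever:** the knob is back at its starting place in the picture, to within a pixel.
- **Zero mark:** seen nearly from above, the red mark lies under the pointer tip, well within one graduation.
- **Robot and bystanders:** the robot touches nothing, with only sensor noise on the force reading. I never touched the red plate, the calculator or the ink jar, though I did not measure their final positions.

**What differed:** at full lift the pointer showed about 19.6 mm of rise instead of 20 mm, which still left clearance for the plate. My first two move calls were refused because the rows left out some fields, and nothing moved then. None of the final checks failed.

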